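# Pack the sample cups and snap the case shut

## Task

Pack the white sample cups for the trolley: stand all the cups on the bench upright in the grey case, nested inside one another in size order. Then, with the lid still up, fold the blue inner flap in until it is level, and last swing the black lid shut and press it until its yellow tab drops behind the rim and holds it closed. Leave the jar, the slide box and the beaker standing where they are.

Things in the scene. Friction and masses are not known exactly. Their poses are not given: they have to be found in the camera images.
- case: Open-topped grey carrying case, fixed to the bench, 162 x 162 mm, 115 mm high, walls 6 mm, inside 150 x 150 mm, inner floor 6 mm up. Origin: centre of its underside; z up. The lid is hinged on its +y side, the wall on its -y side has the yellow rim, the wall on its -x side (towards the robot) carries the inner flap. Heading varies by 0.25 rad.
- case_in (a point): Centre of the case's inner floor, 6 mm above the bench.
- rim_mid (a point): Middle of the top of the yellow rim: a ledge 110 mm long, 8 mm deep and 6 mm thick along the inside of the case's -y wall, flush with the wall's top (115 mm up). The lid's yellow tab snaps under it.
- lid (a joint): Angle of the black lid: 0 shut, 1.57 upright, 2.0 fully open (leaning out). A plate 162 mm wide, 171 long, 5 thick, hinged along the case's +y wall. Sprung: let go, it rises again (to 0.5 or more) unless its tab has snapped behind the rim. Latching takes about 8 N pressed down on its outer face near the free edge (hard stop at -0.03); latched it rests within 0.03 of 0.
- lid_hinge (a point): Middle of the lid's hinge line, which runs along the case's x axis, 85 mm to the case's +y side, 95 mm above the bench. With the lid shut, the plate's outer face is 31 mm above this line and reaches from 3 mm on its +y side to 168 mm on its -y side.
- lid_edge (a point): Middle of the lid's free edge, on its outer face: 168 mm from the hinge line along the plate and 31 mm off it towards the outside. The springy yellow tab (90 mm wide) hangs 19 mm back from this edge on the inner face, and reaches 31 mm below the plate with its slanting barb.
- flap (a joint): Angle of the blue inner flap: 0 = folded in, level; 1.57 = upright; 2.0 = fully open, leaning out towards the robot. Plate 120 mm wide (52 mm to the -y, 68 mm to the +y side of its hinge point), 64 mm long, 4 mm thick, hinged along the case's -x wall; stiff hinge, it stays where it is left. Folded in it lies just under the shut lid.
- flap_hinge (a point): Middle of the flap's hinge line, which runs along the case's y axis, 78 mm to the case's -x side, 117.5 mm above the bench (the plate's mid-plane).
- flap_edge (a point): Middle of the flap's free edge, 64 mm from its hinge line.
- cup_blue: Round white enamelled sample cup with an upright blue grip. Outer diameter 92 mm at the rim, 86 mm at the foot, 55 mm high, wall 2.5 mm, floor 3.5 mm. The grip, an upright bar on the rim, is 12 mm wide (along the rim), 10 mm deep (radially), its middle 48.5 mm from the axis, its top 34 mm above the rim. Origin: centre of the underside; z up; the grip stands on the cup's -y side. May be absent.
- cup_blue_grip (a point): Middle of the free part of that cup's grip: 48.5 mm from the axis on the -y side, 77 mm above the cup's underside.
- cup_green: Round white enamelled sample cup with an upright green grip. Outer diameter 76 mm at the rim, 71 mm at the foot, 55 mm high, wall 2.5 mm, floor 3.5 mm. The grip, an upright bar on the rim, is 12 mm wide (along the rim), 10 mm deep (radially), its middle 40.5 mm from the axis, its top 34 mm above the rim. Origin: centre of the underside; z up; the grip stands on the cup's -y side. May be absent.
- cup_green_grip (a point): Middle of the free part of that cup's grip: 40.5 mm from the axis on the -y side, 77 mm above the cup's underside.
- cup_yellow: Round white enamelled sample cup with an upright yellow grip. Outer diameter 60 mm at the rim, 56 mm at the foot, 55 mm high, wall 2.5 mm, floor 3.5 mm. The grip, an upright bar on the rim, is 12 mm wide (along the rim), 10 mm deep (radially), its middle 32.5 mm from the axis, its top 34 mm above the rim. Origin: centre of the underside; z up; the grip stands on the cup's -y side. May be absent.
- cup_yellow_grip (a point): Middle of the free part of that cup's grip: 32.5 mm from the axis on the -y side, 77 mm above the cup's underside.
- cup_red: Round white enamelled sample cup with an upright red grip. Outer diameter 44 mm at the rim, 41 mm at the foot, 55 mm high, wall 2.5 mm, floor 3.5 mm. The grip, an upright bar on the rim, is 12 mm wide (along the rim), 10 mm deep (radially), its middle 24.5 mm from the axis, its top 34 mm above the rim. Origin: centre of the underside; z up; the grip stands on the cup's -y side. May be absent.
- cup_red_grip (a point): Middle of the free part of that cup's grip: 24.5 mm from the axis on the -y side, 77 mm above the cup's underside.
- amber_bottle: Bystander: small amber jar with black cap, 56 mm across, 110 mm high. Origin: centre of the underside.
- slide_box: Bystander: wooden slide box, 100 x 150 x 40 mm. Origin: centre of the underside.
- beaker: Bystander: open glass beaker, 70 mm across, 85 mm high. Origin: centre of the underside.

How it is judged:
By the outcome, as a careful person would: the job done as asked, in the order asked, and still so for the second after the job is handed in, with the robot touching nothing.
Of cup_blue, cup_green, cup_yellow, cup_red only 3 to 4 are there at a start; the rules pass over those that are not, and their reading is None.
At some moment in a run one of cup_blue, cup_green, cup_yellow, cup_red may be knocked a few centimetres aside while the robot is not near it.
It also fails if it takes over 210 s, if anything falls off the work surface, if the arm or the gripper's body presses on something with over 40 N, if the wrist force passes 120 N, or if a joint passes its speed limit or range.

## Robot

A 7-joint arm with a two-finger parallel gripper is mounted at the origin on the work surface. World frame = base frame: x ahead of the robot, y to its left, z up, the work surface at z = 0. Lengths are in m, angles in rad, forces in N, time in s.
With the tool pointing down it reaches from about 0.4 to 0.85 m from the base axis. Payload 10.4 kg.
Tool frame: the origin (TCP) lies midway between the tips of the shut fingers; the grasp point (between the pads) lies 19 mm behind it; y points along the fingers, x is the direction in which the jaws open and shut, and the axes are right-handed (so a half turn about y gives the same grasp; the last joint's range is limited). The gripper opens to 87 mm and grips with 3 to 60 N. Pads are 19 mm wide; open, the fingers measure 117 mm over their backs; the gripper's body (75 mm by 190 mm) begins 51 mm behind the grasp point.
Start: joints at [1.309, 0.332, -0.065, 1.46, 0.022, 1.35, -0.088], TCP at [0.148, -0.607, 0.223] pointing down, gripper open.
Joint ranges: [-2.6, 2.6], [-0.5, 2.12], [-1.47, 1.34], [0.16, 2.42], [-1.27, 4.41], [0.06, 2.06], [-2.6, 2.6]. Speed limits (rad/s): [2.22, 2.22, 2.79, 2.79, 3.14, 3.14, 3.14].

## Interface

Orientations are given as a unit quaternion [x, y, z, w].
In Python, from bench import * gives the robot as it stands.
- The arm moves only by the tool jog_arm, never from a script. Its argument "commands" is a list of rows, each an object with "translation": the shift along the world's x, y, z in mm, a list of three; "twist": the turn about the world's z in rad. A call has 1 to 20 rows; each row shifts and turns the commanded pose from where the row before left it; what a row does not reach is not made up. A row lasts 1/10 s, in which the tool goes at most 50 mm and 8.59 degrees, less where a joint would pass 70% of its speed; a pose out of reach is approached as far as the arm can. A call is refused whole if a number of a shift passes 50 or a number of a turn 0.15, either way. A call with a gripper value outside its range is refused whole. "grip" is the closure, from 0 (fully open) to 1 (shut), set as the call begins (left out, the last holds). The fingers move at their own pace and stop on an object; "grip_force" is the grip in N (left out, the last holds). Time passes only in rows, so rows that do not move let the fingers close. It gives the time, the measured TCP pose, the force and the opening at its end, in the units of the state.
- read_state(): the state, without advancing time (a new reading comes with each control period).
- camera(name): name is "side" or "top"; returns a dict with "img" (480x640x3 uint8, red, green, blue), "fx", "fy", "cx", "cy" (pixels), "cam_to_world" (4x4, takes a point from camera to world coordinates). Camera axes: x right, y down, z forward; pixel columns grow to the right and rows downward; lengths in m; the calibration is good to about 2 mm. A picture is of the moment at which its call begins. There is no depth.
- close_job(): hands the job in, once; it reports no verdict.
The state is a dict: "time": time; "joint_positions": joint angles; "joint_vel": joint speeds; "joint_torque": joint torques, N m; "ee_pos": TCP position; "eef_rot": TCP orientation; "ft_force": force on the tool from outside, world axes, zero at the start; "torque": the same for the moment, N m; "width": finger opening in m.
Only numpy, scipy, OpenCV 4.12 (cv2) and the standard library are available. Lean on these libraries where they do the work, as an engineer would, in place of code of your own. Each camera call takes 0.05 s, during which the arm holds its last target.

## Working session

There is one attempt and no reset: what is moved stays moved. The work goes in short steps, Python scripts to look and compute and a tool call to move; the robot and the scene stay as the last step left them, time stands still between calls to the robot, and variables do not carry over. Pictures are saved under pics/ and viewed, and the job is handed in when it is done.

Besides the shell and the picture viewer there is one more tool, called by a JSON object that holds its "name" and its "arguments". jog_arm: Moves the arm, as the interface text tells. Its arguments: {"type":"object","properties":{"commands":{"type":"array"},"grip":{"type":"number"},"grip_force":{"type":"number"}},"required":["commands"]}

```bash
ls; mkdir -p pics
python3 - <<'E'
from bench import *
import cv2
s=read_state(); print(s)
for n in("side","top"):
    c=camera(n); cv2.imwrite(f"pics/{n}0.png",c["img"][:,:,::-1]); print(n,c["fx"],c["fy"],c["cx"],c["cy"]); print(c["cam_to_world"])
E
```

```text
pics
{'time': 0.0, 'joint_positions': array([ 1.30939153,  0.33282248, -0.06471242,  1.46092133,  0.02158594,
        1.34987724, -0.08851218]), 'joint_vel': array([-0.00042081,  0.00010727, -0.00059029, -0.00132313,  0.00232111,
        0.00036876,  0.00050267]), 'joint_torque': array([-1.22454596e-03, -6.23246956e+01,  2.43798725e-02, -3.89892304e+01,
       -6.14217971e-02,  3.96944617e-02,  1.06427783e-04]), 'ee_pos': array([ 0.14775819, -0.60690189,  0.22179434]), 'eef_rot': array([-0.55572407,  0.43725582, -0.43649563,  0.55628201]), 'ft_force': array([ 0.33147006, -0.29222818,  0.6035154 ]), 'torque': array([ 0.04104397, -0.04942301,  0.02517334]), 'width': 0.08741334623538949}
side 467.4260197027583 467.4260197027583 316.63624189946466 240.5331873990765
[[-0.98877122 -0.10203272  0.10918237  0.51432287]
 [-0.14940968  0.66097594 -0.73538259  0.71531891]
 [ 0.00286617 -0.74343805 -0.66879866  0.74613745]
 [ 0.          0.          0.          1.        ]]
top 617.6164117897312 617.6164117897312 321.8877629546483 229.03761327811202
[[-3.69147539e-04 -9.84834066e-01  1.73498492e-01  4.20409395e-01]
 [-9.99906306e-01  2.73761528e-03  1.34121272e-02  1.15871345e-02]
 [-1.36836918e-02 -1.73477285e-01 -9.84742803e-01  1.29245017e+00]
 [ 0.00000000e+00  0.00000000e+00  0.00000000e+00  1.00000000e+00]]
```

View pics/side0.png

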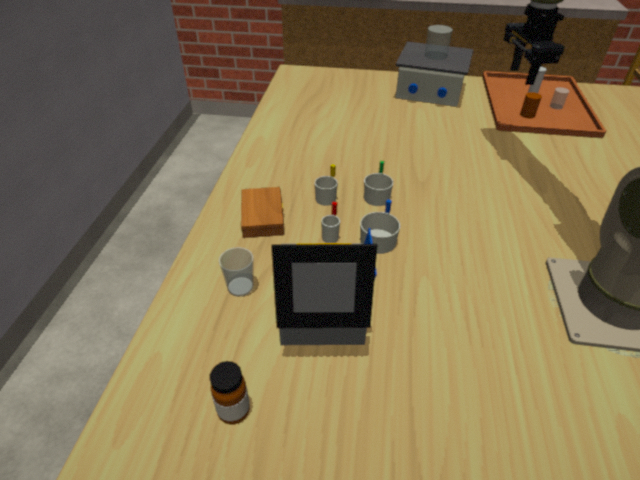

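View pics/top0.png

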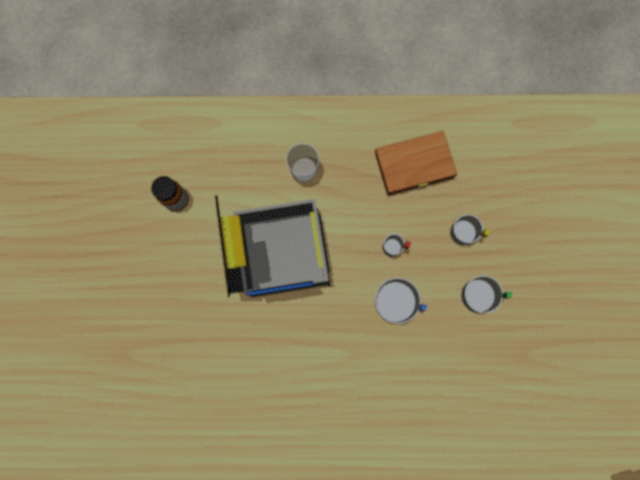

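```bash
cat > h.py <<'E'
from bench import *
import numpy as np, cv2
from scipy.spatial.transform import Rotation as R
def p2w(c,u,v,z):
    d=c["cam_to_world"][:3,:3]@np.array([(u-c["cx"])/c["fx"],(v-c["cy"])/c["fy"],1.]); o=c["cam_to_world"][:3,3]
    return o+d*(z-o[2])/d[2]
def w2p(c,p):
    M=np.linalg.inv(c["cam_to_world"]); q=M[:3,:3]@np.asarray(p,float)+M[:3,3]
    return np.array([c["fx"]*q[0]/q[2]+c["cx"],c["fy"]*q[1]/q[2]+c["cy"]])
def tri(c1,uv1,c2,uv2):
    A=[];b=[]
    for c,(u,v) in((c1,uv1),(c2,uv2)):
        d=c["cam_to_world"][:3,:3]@np.array([(u-c["cx"])/c["fx"],(v-c["cy"])/c["fy"],1.]); d/=np.linalg.norm(d)
        P=np.eye(3)-np.outer(d,d); A.append(P); b.append(P@c["cam_to_world"][:3,3])
    A=np.vstack(A);b=np.hstack(b); x=np.linalg.lstsq(A,b,rcond=None)[0]
    return x,np.linalg.norm(A@x-b)
def crop(c,x0,y0,x1,y1,s,name):
    im=cv2.resize(c["img"][y0:y1,x0:x1],None,fx=s,fy=s,interpolation=cv2.INTER_CUBIC); cv2.imwrite("pics/"+name,im[:,:,::-1])
HUE={"blue":(100,130),"green":(50,85),"yellow":(22,34),"red":(0,8)}
def gripmask(c,col,box):
    hsv=cv2.cvtColor(c["img"],cv2.COLOR_RGB2HSV); lo,hi=HUE[col]
    m=cv2.inRange(hsv,(lo,150,70),(hi,255,255))
    if col=="red": m|=cv2.inRange(hsv,(174,150,70),(180,255,255))
    k=np.zeros_like(m); x0,y0,x1,y1=box; k[y0:y1,x0:x1]=255
    m&=k; n,l,st,ce=cv2.connectedComponentsWithStats(m)
    return [(tuple(st[i]),tuple(ce[i].round(1))) for i in range(1,n) if st[i][4]>=4], m
def jaw():
    s=read_state(); M=R.from_quat(s["eef_rot"]).as_matrix(); return M,s
E
python3 - <<'E'
from h import *
c=camera("top"); d=camera("side")
crop(c,370,200,530,330,5,"cups.png"); crop(c,200,180,350,305,5,"case.png"); crop(d,260,150,420,350,3,"scase.png")
M,s=jaw(); print(M.round(3))
for col in HUE:
    print(col,gripmask(c,col,(370,200,530,330))[0],gripmask(d,col,(300,150,420,260))[0])
E
```

```text
[[ 0.237 -0.     0.972]
 [-0.972  0.001  0.237]
 [-0.001 -1.    -0.   ]]
blue [((np.int32(420), np.int32(305), np.int32(6), np.int32(5), np.int32(18)), (np.float64(422.4), np.float64(307.2)))] [((np.int32(386), np.int32(199), np.int32(5), np.int32(13), np.int32(38)), (np.float64(387.9), np.float64(204.6))), ((np.int32(365), np.int32(228), np.int32(7), np.int32(16), np.int32(62)), (np.float64(368.4), np.float64(238.0)))]
green [((np.int32(506), np.int32(293), np.int32(4), np.int32(4), np.int32(15)), (np.float64(507.4), np.float64(294.4)))] [((np.int32(380), np.int32(162), np.int32(4), np.int32(10), np.int32(17)), (np.float64(381.2), np.float64(165.8)))]
yellow [((np.int32(483), np.int32(230), np.int32(7), np.int32(6), np.int32(32)), (np.float64(486.2), np.float64(232.3)))] [((np.int32(330), np.int32(164), np.int32(6), np.int32(13), np.int32(64)), (np.float64(332.5), np.float64(169.5))), ((np.int32(300), np.int32(243), np.int32(52), np.int32(2), np.int32(99)), (np.float64(325.4), np.float64(243.5)))]
red [((np.int32(405), np.int32(241), np.int32(5), np.int32(7), np.int32(26)), (np.float64(407.0), np.float64(244.3)))] [((np.int32(332), np.int32(201), np.int32(5), np.int32(14), np.int32(52)), (np.float64(333.7), np.float64(207.4)))]
```

View pics/cups.png

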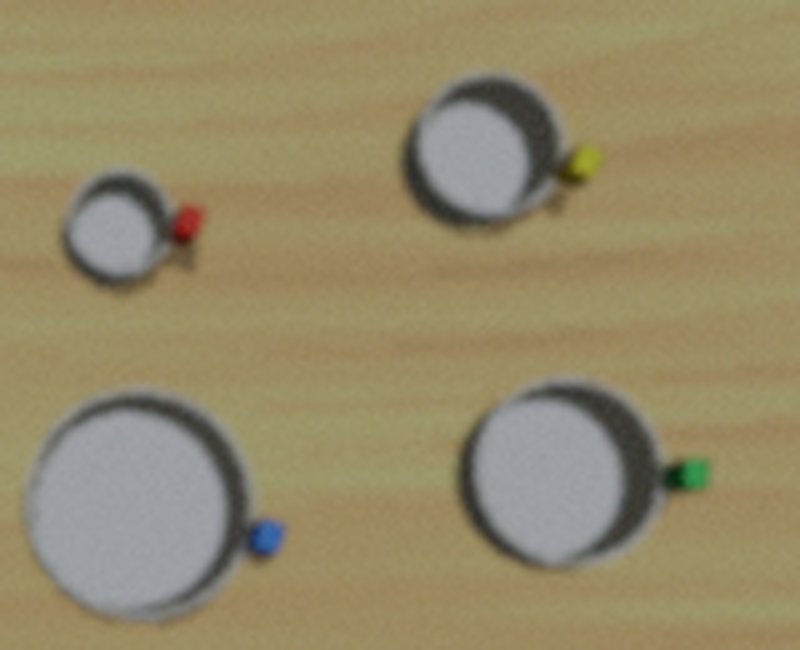

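View pics/case.png

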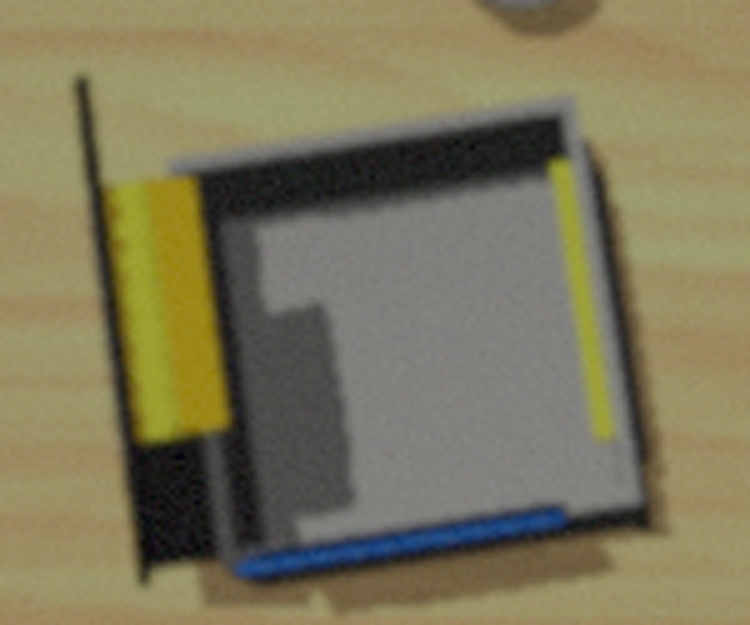

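View pics/scase.png

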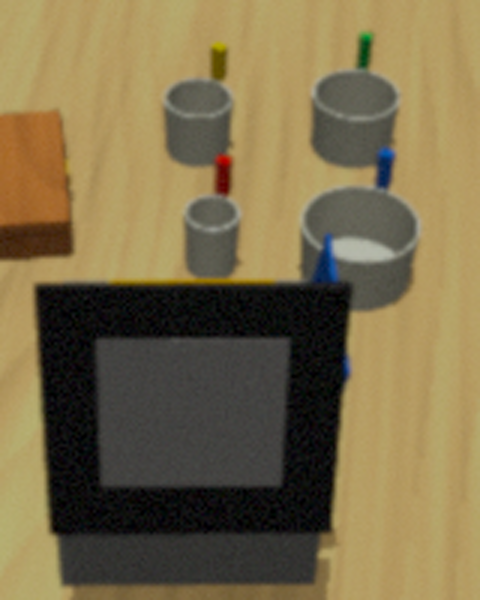

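Run:
```python
from h import *
c=camera("top"); d=camera("side")
f=lambda x,y,z:p2w(c,200+x/5,180+y/5,z)
# yellow rim mask
hsv=cv2.cvtColor(c["img"],cv2.COLOR_RGB2HSV)
m=cv2.inRange(hsv,(22,130,90),(36,255,255)); k=np.zeros_like(m);k[200:280,303:328]=255;m&=k
cnt=max(cv2.findContours(m,cv2.RETR_EXTERNAL,cv2.CHAIN_APPROX_NONE)[0],key=cv2.contourArea)
r=cv2.minAreaRect(cnt);b=cv2.boxPoints(r);print("rim",r)
B=np.array([p2w(c,*p,0.115) for p in b]);print(B.round(4))
rm=p2w(c,*r[0],0.115);print("rim_mid",rm)
L=[np.linalg.norm(B[i]-B[(i+1)%4]) for i in range(4)];print(np.round(L,4))
i=int(np.argmax(L));v=B[(i+1)%4]-B[i];v*=np.sign(v[0]);h=np.arctan2(v[1],v[0]);print("heading",h)
for nm,p in dict(fr=(575,97),nr=(645,510)).items(): print(nm,f(*p,.115).round(4))
P=f(575,97,.115)-f(643,523,.115);print("edge len",np.linalg.norm(P),np.arctan2(P[1],P[0]))
ex=np.array([np.cos(h),np.sin(h),0]);ey=np.array([-np.sin(h),np.cos(h),0])
o=rm+71e-3*ey;o[2]=0;print("case origin",o)
for nm,q in dict(fr=(81,-81,115),fl=(81,81,115),nr=(-81,-81,115),nl=(-81,81,115),rim=(0,-71,115)).items():
    q=np.array(q)/1e3; p=w2p(c,o+ex*q[0]+ey*q[1]+[0,0,q[2]]); print(nm,((p-[200,180])*5).round(0))
# flap tip positions for angles
for a in (1.4,1.57,1.8,2.0):
    q=lambda yy:o+ex*(-.078+.064*np.cos(a))+ey*yy+np.array([0,0,.1175+.064*np.sin(a)])
    print("flap",a,((w2p(c,q(-.052))-[200,180])*5).round(0),((w2p(c,q(.068))-[200,180])*5).round(0),((w2p(d,q(-.052))-[260,150])*3).round(0),((w2p(d,q(.068))-[260,150])*3).round(0))
for a in (1.57,1.7,1.85,2.0):
    n=np.array
    q=lambda xx:o+ex*xx+ey*(.085-.168*np.cos(a)+.031*np.sin(a))+n([0,0,.095+.168*np.sin(a)+.031*np.cos(a)])
    print("lid",a,((w2p(c,q(-.081))-[200,180])*5).round(0),((w2p(c,q(.081))-[200,180])*5).round(0),((w2p(d,q(-.081))-[260,150])*3).round(0),((w2p(d,q(.081))-[260,150])*3).round(0))
```

```text
rim ((315.74322509765625, 238.95944213867188), (55.07366180419922, 3.1235809326171875), 80.53767395019531)
[[0.6615 0.0514 0.115 ]
 [0.6625 0.0454 0.115 ]
 [0.5562 0.0278 0.115 ]
 [0.5552 0.0337 0.115 ]]
rim_mid [0.60844144 0.03949597 0.115     ]
[0.0061 0.1077 0.006  0.1077]
heading 0.16399241599502554
fr [0.6867 0.0411 0.115 ]
nr [0.5253 0.0141 0.115 ]
edge len 0.1683920744441794 0.15611294432332776
case origin [0.5968501  0.10954339 0.        ]
fr [570.  89.]
fl [161. 156.]
nr [639. 497.]
nl [219. 567.]
rim [579. 295.]
flap 1.4 [553. 456.] [224. 510.] [288. 234.] [305. 373.]
flap 1.57 [557. 485.] [228. 540.] [306. 232.] [324. 372.]
flap 1.8 [564. 525.] [235. 580.] [329. 234.] [350. 374.]
flap 2.0 [570. 559.] [241. 614.] [348. 239.] [371. 379.]
lid 1.57 [ 55. 553.] [-8. 86.] [352. 327.] [ 24. 329.]
lid 1.7 [ -6. 565.] [-66.  99.] [356. 366.] [ 22. 368.]
lid 1.85 [-69. 579.] [-128.  117.] [360. 416.] [ 20. 419.]
lid 2.0 [-124.  592.] [-180.  135.] [363. 469.] [ 19. 472.]
```

```bash
cat >> h.py <<'E'
RAD={"blue":46,"green":38,"yellow":30,"red":22}; GR={"blue":48.5,"green":40.5,"yellow":32.5,"red":24.5}
O=np.array([0.5962,0.1095,0.]);H=0.164   # case
def w2c(p):
    d=np.asarray(p)[:2]-O[:2]; c,s=np.cos(H),np.sin(H); return np.array([c*d[0]+s*d[1],-s*d[0]+c*d[1]])*1e3
def c2w(x,y):
    c,s=np.cos(H),np.sin(H); return O[:2]+np.array([c*x-s*y,s*x+c*y])/1e3
def cups(c,d,bt=(340,150,640,400),bs=(290,100,450,275)):
    hsv=cv2.cvtColor(c["img"],cv2.COLOR_RGB2HSV)
    out={}
    for col in HUE:
        g,_=gripmask(c,col,bt); g2,_=gripmask(d,col,bs)
        if not g: print(col,"none");continue
        g=max(g,key=lambda q:q[0][4]); uv=np.array(g[1])
        b=p2w(c,*(uv),.084)
        # white interior floor disc near grip
        m=cv2.inRange(hsv,(0,0,125),(180,45,255)); x,y=uv.astype(int); k=np.zeros_like(m); k[max(0,y-60):y+60,max(0,x-70):x+15]=255; m&=k
        n,l,st,ce=cv2.connectedComponentsWithStats(m)
        best=None
        for i in range(1,n):
            if st[i][4]<100: continue
            w=p2w(c,*ce[i],.03); e=abs(np.linalg.norm((w-b)[:2])*1e3-GR[col])
            if best is None or e<best[0]: best=(e,i,w)
        i=best[1]; cnt=max(cv2.findContours((l==i).astype(np.uint8),cv2.RETR_EXTERNAL,cv2.CHAIN_APPROX_NONE)[0],key=len)
        (ux,uy),r=cv2.minEnclosingCircle(cnt)
        ctr=p2w(c,ux,uy,.045); v=b-ctr
        t=None
        if g2: 
            for q in g2:
                tt,e=tri(c,uv,d,q[1])
                if e<.01 and .05<tt[2]<.11: t=(tt.round(4),round(e,4))
        out[col]=b
        print(col,"bar",b[:2].round(4),"tri",t,"enc ctr",ctr[:2].round(4),"r_mm",round(r/c["fx"]*1250,1),"gripdist",round(np.linalg.norm(v[:2])*1e3,1),"dir",round(np.arctan2(v[1],v[0]),2))
    return out
E
python3 - <<'E'
from h import *
c=camera("top");d=camera("side");cups(c,d)
E
```

```text
blue bar [ 0.4791 -0.1668] tri (array([ 0.4784, -0.1674,  0.0796]), np.float64(0.0012)) enc ctr [ 0.4946 -0.1257] r_mm 49.4 gripdist 44.0 dir -1.93
green bar [ 0.5028 -0.3327] tri (array([ 0.5022, -0.3351,  0.0752]), np.float64(0.0017)) enc ctr [ 0.5079 -0.2937] r_mm 38.1 gripdist 39.3 dir -1.7
yellow bar [ 0.6257 -0.2969] tri (array([ 0.6255, -0.2989,  0.0762]), np.float64(0.0021)) enc ctr [ 0.6415 -0.2682] r_mm 29.0 gripdist 32.8 dir -2.07
red bar [ 0.6027 -0.14  ] tri (array([ 0.6025, -0.1408,  0.0777]), np.float64(0.0016)) enc ctr [ 0.6098 -0.1175] r_mm 21.5 gripdist 23.7 dir -1.88
```

{"name": "jog_arm", "arguments": {"commands": [{"translation":[30,40,0],"twist":0.09},{"translation":[30,40,0],"twist":0.09},{"translation":[30,40,0],"twist":0.09},{"translation":[30,40,0],"twist":0.09},{"translation":[30,40,0],"twist":0.09},{"translation":[30,40,0],"twist":0.09},{"translation":[30,40,0],"twist":0.09},{"translation":[30,40,0],"twist":0.09},{"translation":[30,40,0],"twist":0.09},{"translation":[30,40,0],"twist":0.09},{"translation":[31,40,0],"twist":0.07},{"translation":[0,0,0],"twist":0},{"translation":[0,0,0],"twist":0}], "grip": 0.5}}

```text
time: 1.7
ee_pos: [0.4789, -0.1668, 0.2225]
eef_rot: [-0.696, 0.126, -0.126, 0.696]
ft_force: [0.1, -1.6, 0.7]
width: 0.0436
```

Run:
```python
from h import *
c=camera("top");d=camera("side")
cv2.imwrite("pics/s1.png",cv2.resize(d["img"][:,:,::-1],(800,600)));cv2.imwrite("pics/t1.png",c["img"][:,:,::-1])
M,s=jaw();print(s["ee_pos"],np.arctan2(M[1,0],M[0,0]),s["width"],s["ft_force"],s["joint_positions"])
```

```text
[ 0.47787253 -0.16893905  0.22244788] -0.3640424255585709 0.04346008897596095 [-0.01930207 -0.80333382 -0.00833385] [ 0.78506619  0.11136234 -0.56961632  1.74227419  0.06269426  1.30622223
 -0.16220667]
```

View pics/s1.png

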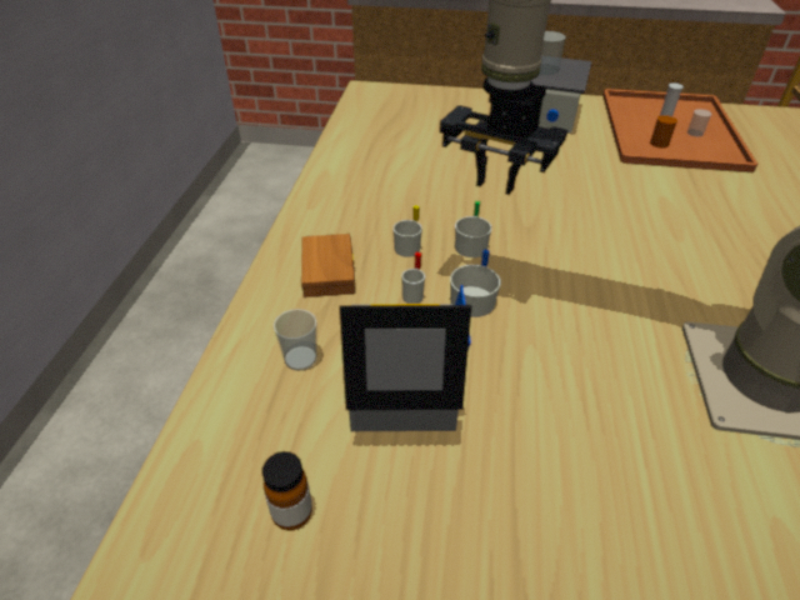

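View pics/t1.png

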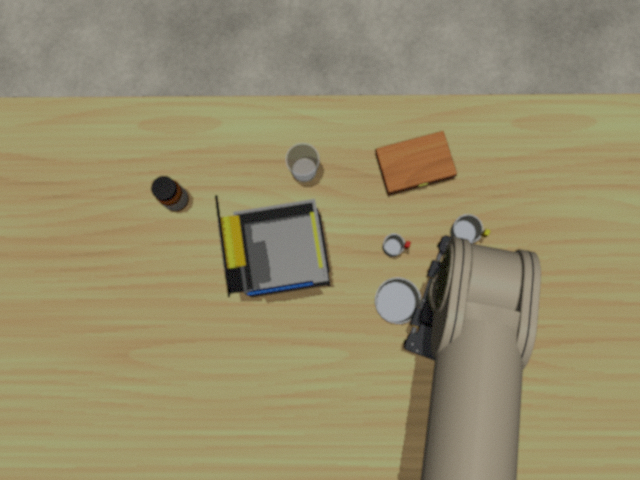

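{"name": "jog_arm", "arguments": {"commands": [{"translation":[0,0,-40]},{"translation":[0,0,-40]},{"translation":[0,0,-40]},{"translation":[0,0,-22]},{"translation":[0,0,-10]},{"translation":[0,0,-10]},{"translation":[0,0,0]},{"translation":[0,0,0]}]}}

```text
invalid input at $.commands[0]: expected keys translation, twist
```

{"name": "jog_arm", "arguments": {"commands": [{"translation":[0,0,0]},{"translation":[0,0,0]},{"translation":[0,0,0]},{"translation":[0,0,0]},{"translation":[0,0,0]},{"translation":[0,0,0]}], "grip": 1, "grip_force": 30}}

```text
invalid input at $.commands[0]: expected keys translation, twist
```

Run:
```python
from h import *
d=camera("side");crop(d,280,100,440,260,4,"s2.png")
M,s=jaw();print(s["ee_pos"],np.arctan2(M[1,0],M[0,0]),s["width"],s["ft_force"])
```

```text
[ 0.47777859 -0.16920387  0.22249875] -0.36470369305214095 0.04359910557333383 [-0.53314963 -0.88501768  0.22592659]
```

View pics/s2.png

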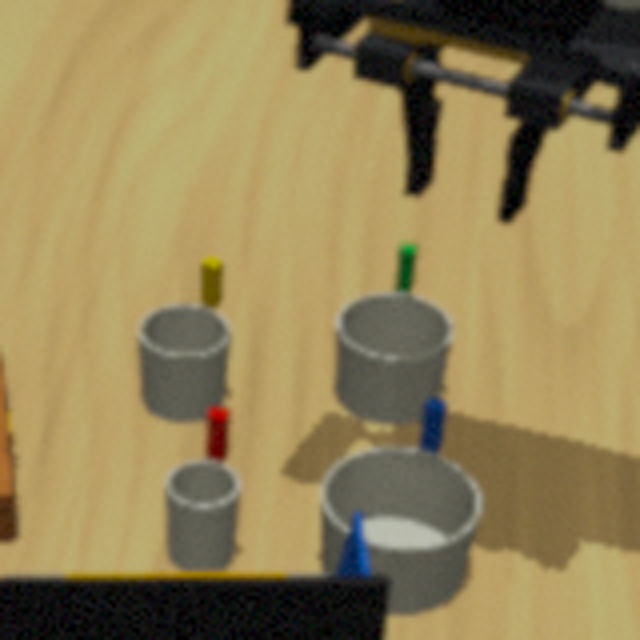

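{"name": "jog_arm", "arguments": {"commands": [{"translation":[1,2,-40],"twist":0},{"translation":[0,0,-40],"twist":0},{"translation":[0,0,-40],"twist":0},{"translation":[0,0,-22],"twist":0},{"translation":[0,0,-10],"twist":0},{"translation":[0,0,-10],"twist":0},{"translation":[0,0,0],"twist":0},{"translation":[0,0,0],"twist":0}]}}

```text
time: 2.65
ee_pos: [0.48, -0.1662, 0.0615]
eef_rot: [0.696, -0.127, 0.128, -0.695]
ft_force: [-0.1, 1.0, -0.3]
width: 0.0435
```

Run:
```python
from h import *
d=camera("side");crop(d,300,100,460,260,4,"s2b.png")
M,s=jaw();print(s["ee_pos"],np.arctan2(M[1,0],M[0,0]),s["width"],s["ft_force"])
```

```text
[ 0.48018526 -0.16614087  0.06169394] -0.362380577382598 0.043307822240896486 [-0.57699392 -0.20471936 -0.243065  ]
```

View pics/s2b.png

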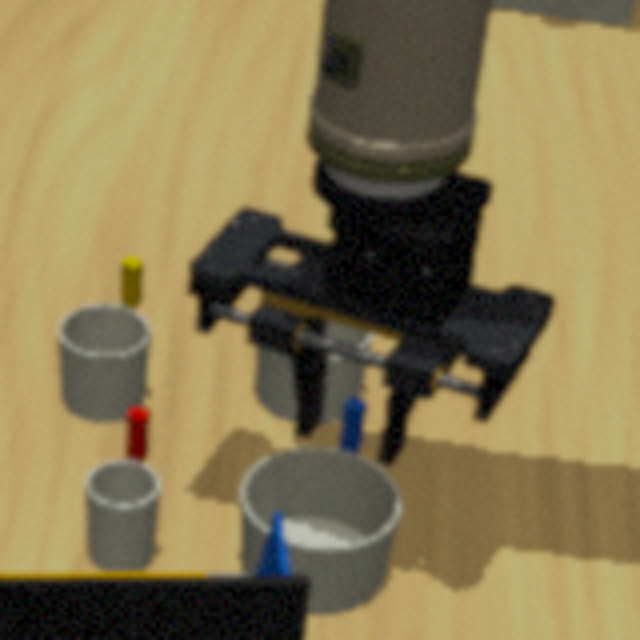

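{"name": "jog_arm", "arguments": {"commands": [{"translation":[0,0,0],"twist":0},{"translation":[0,0,0],"twist":0},{"translation":[0,0,0],"twist":0},{"translation":[0,0,0],"twist":0},{"translation":[0,0,0],"twist":0},{"translation":[0,0,0],"twist":0}], "grip": 1, "grip_force": 30}}

```text
time: 3.3
ee_pos: [0.4795, -0.1658, 0.0606]
eef_rot: [0.696, -0.127, 0.127, -0.696]
ft_force: [-0.6, 0.2, 0.5]
width: 0.0117
```

{"name": "jog_arm", "arguments": {"commands": [{"translation":[0,0,20],"twist":0},{"translation":[0,0,40],"twist":0},{"translation":[0,0,40],"twist":0},{"translation":[0,0,40],"twist":0},{"translation":[0,0,10],"twist":0},{"translation":[0,0,0],"twist":0},{"translation":[0,0,0],"twist":0}]}}

```text
time: 4.0
ee_pos: [0.4788, -0.1657, 0.2091]
eef_rot: [-0.695, 0.128, -0.127, 0.696]
ft_force: [-0.3, 0.1, -1.4]
width: 0.0112
```

Run:
```python
from h import *
d=camera("side");c=camera("top");crop(d,300,60,460,260,3,"s3.png")
M,s=jaw();print(s["ee_pos"],np.arctan2(M[1,0],M[0,0]),s["width"],s["ft_force"],s["joint_positions"].round(2))
# blue cup rim from top
crop(c,340,230,470,380,4,"t3.png")
```

```text
[ 0.47854684 -0.1655622   0.20867559] -0.3619684960073154 0.011826299624770156 [ 0.42051881  0.11504233 -2.58379906] [ 0.78  0.12 -0.58  1.76  0.07  1.28 -0.17]
```

View pics/s3.png

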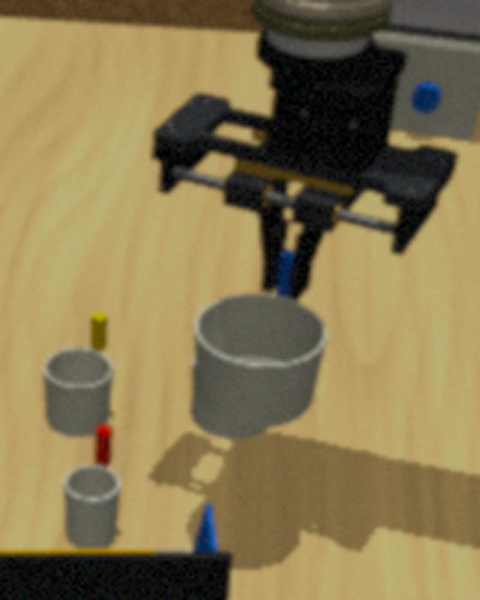

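View pics/t3.png

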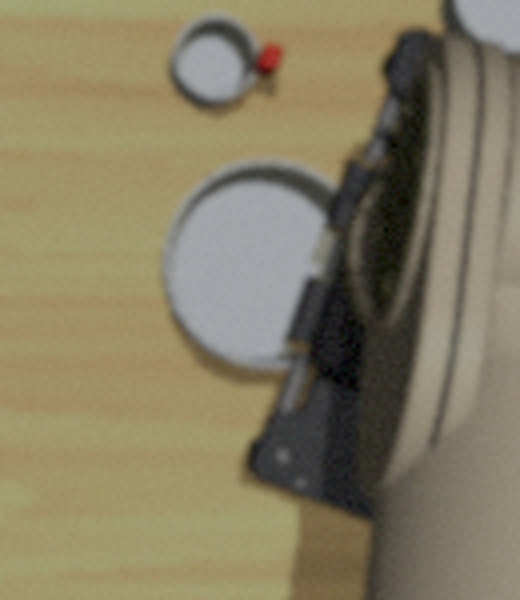

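{"name": "jog_arm", "arguments": {"commands": [{"translation":[30,5,0],"twist":0.1},{"translation":[30,5,0],"twist":0.1},{"translation":[30,10,0],"twist":0.1},{"translation":[30,15,0],"twist":0.1},{"translation":[20,25,0],"twist":0.1},{"translation":[15,30,0],"twist":0.1},{"translation":[6,35,0],"twist":0.1},{"translation":[0,35,0],"twist":0.1},{"translation":[0,35,0],"twist":0.1},{"translation":[0,25,0],"twist":0.1},{"translation":[0,12,0],"twist":0.05},{"translation":[0,0,0],"twist":0},{"translation":[0,0,0],"twist":0},{"translation":[0,0,0],"twist":0}]}}

```text
time: 5.5
ee_pos: [0.6407, 0.0639, 0.2102]
eef_rot: [0.666, 0.237, -0.237, -0.666]
ft_force: [0.0, -0.3, -1.2]
width: 0.0115
```

Run:
```python
from h import *
d=camera("side");c=camera("top");crop(d,230,130,430,290,4,"s4.png")
M,s=jaw();a=np.arctan2(M[1,0],M[0,0]);print(s["ee_pos"],a,s["width"],s["ft_force"])
print("tcp case",w2c(s["ee_pos"]),"cup ctr",w2c(s["ee_pos"][:2]+.0485*np.array([np.cos(a+np.pi/2),np.sin(a+np.pi/2)])))
crop(c,190,150,400,310,3.5,"t4.png")
```

```text
[0.64070446 0.06444487 0.21041301] 0.6847526565849148 0.011923551960569646 [-0.61025069  0.18849915 -1.35924514]
tcp case [ 36.55133619 -51.7166459 ] cup ctr [12.4209776  -9.64556565]
```

View pics/s4.png

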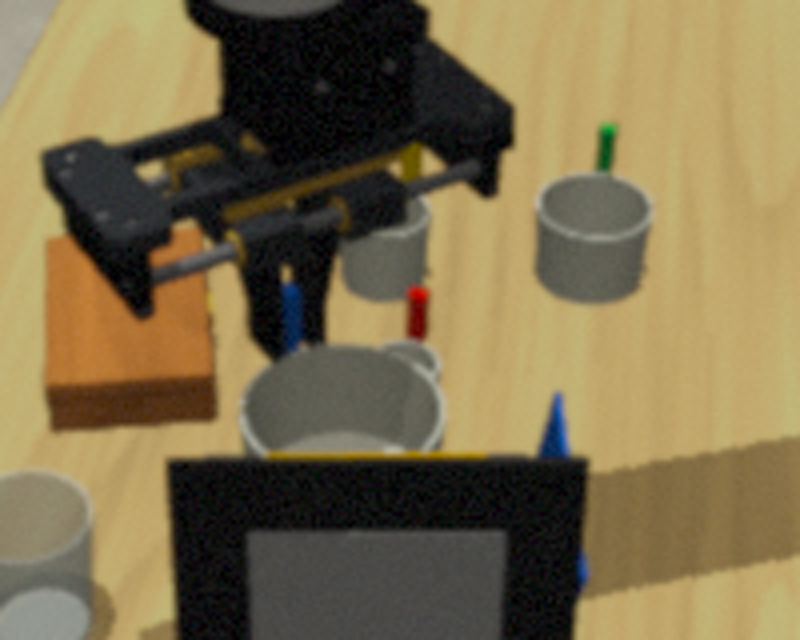

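View pics/t4.png

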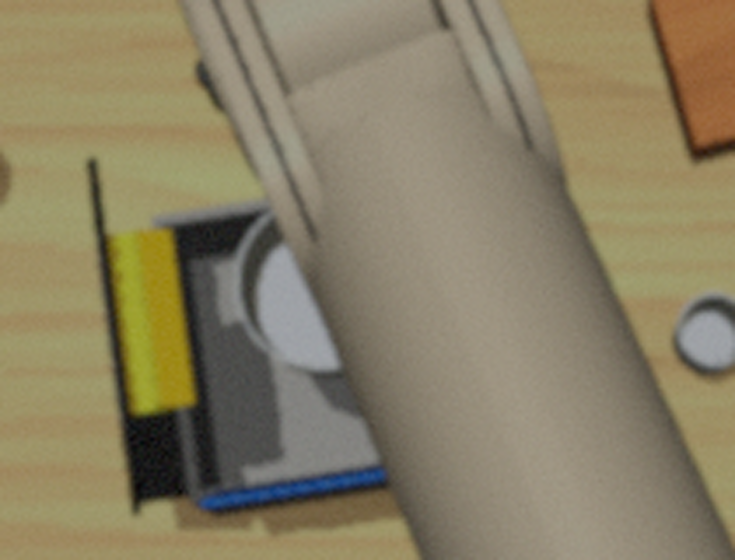

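{"name": "jog_arm", "arguments": {"commands": [{"translation":[-1,4,-20],"twist":0},{"translation":[0,0,-30],"twist":0},{"translation":[0,0,-30],"twist":0},{"translation":[0,0,-30],"twist":0},{"translation":[0,0,-20],"twist":0},{"translation":[0,0,-6],"twist":0},{"translation":[0,0,0],"twist":0},{"translation":[0,0,0],"twist":0}]}}

```text
time: 6.4
ee_pos: [0.6402, 0.0701, 0.0759]
eef_rot: [0.666, 0.239, -0.238, -0.666]
ft_force: [0.1, 0.3, -1.6]
width: 0.0117
```

Run:
```python
from h import *
d=camera("side");c=camera("top");crop(d,230,130,430,290,4,"s5.png")
M,s=jaw();a=np.arctan2(M[1,0],M[0,0]);print(s["ee_pos"],a,s["width"],s["ft_force"],s["torque"])
crop(c,190,150,400,310,3.5,"t5.png")
```

```text
[0.64034152 0.07032671 0.07610486] 0.6876879878536907 0.011567921222186367 [ 0.36510034 -0.43632152 -1.33347789] [ 0.00959247 -0.19008514 -0.03135983]
```

View pics/t5.png

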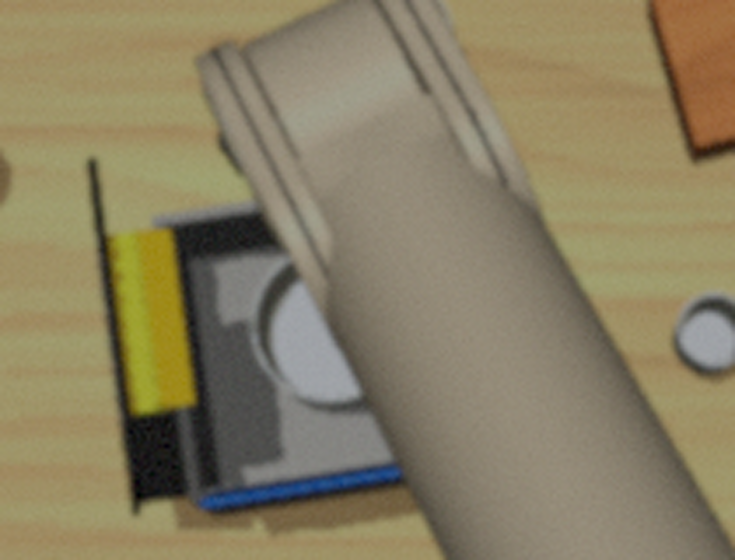

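{"name": "jog_arm", "arguments": {"commands": [{"translation":[0,0,-3],"twist":0},{"translation":[0,0,-3],"twist":0},{"translation":[0,0,-3],"twist":0},{"translation":[0,0,0],"twist":0},{"translation":[0,0,0],"twist":0}]}}

```text
time: 7.0
ee_pos: [0.6399, 0.0701, 0.0666]
eef_rot: [0.666, 0.239, -0.238, -0.665]
ft_force: [-2.0, -1.5, 7.2]
width: 0.0117
```

{"name": "jog_arm", "arguments": {"commands": [{"translation":[0,0,1],"twist":0},{"translation":[0,0,0],"twist":0},{"translation":[0,0,0],"twist":0},{"translation":[0,0,0],"twist":0},{"translation":[0,0,10],"twist":0},{"translation":[0,0,20],"twist":0},{"translation":[0,0,30],"twist":0},{"translation":[0,0,40],"twist":0},{"translation":[0,0,40],"twist":0}], "grip": 0.65}}

```text
time: 7.9
ee_pos: [0.6391, 0.07, 0.2076]
eef_rot: [-0.666, -0.238, 0.239, 0.666]
ft_force: [0.5, -0.0, 0.2]
width: 0.0305
```

Run:
```python
from h import *
M,s=jaw();a=np.arctan2(M[1,0],M[0,0]);print(s["ee_pos"],a,s["width"],s["ft_force"],s["torque"])
```

```text
[0.63907269 0.07001003 0.20762844] 0.6880440474185385 0.030463903700782374 [ 0.46031645 -0.04574575  0.16608216] [ 0.03021876 -0.24173031  0.00602415]
```

{"name": "jog_arm", "arguments": {"commands": [{"translation":[-6,-20,0],"twist":-0.12},{"translation":[-6,-20,0],"twist":-0.12},{"translation":[-6,-20,0],"twist":-0.12},{"translation":[-6,-20,0],"twist":-0.12},{"translation":[-6,-20,0],"twist":-0.12},{"translation":[-6,-20,0],"twist":-0.12},{"translation":[-6,-20,0],"twist":-0.12},{"translation":[-6,-20,0],"twist":-0.12},{"translation":[-6,-20,0],"twist":-0.12},{"translation":[-6,-20,0],"twist":-0.12},{"translation":[-6,-20,0],"twist":-0.12},{"translation":[-6,-20,0],"twist":-0.12},{"translation":[-6,-20,0],"twist":-0.12},{"translation":[-6,-20,0],"twist":-0.12},{"translation":[-6,-20,0],"twist":-0.12},{"translation":[-6,-20,0],"twist":-0.12},{"translation":[-6,-20,0],"twist":-0.12},{"translation":[-6,-20,0],"twist":-0.12},{"translation":[-6,-20,0],"twist":-0.12},{"translation":[-6,-20,0],"twist":-0.11}], "grip": 0.55}}

```text
time: 9.9
ee_pos: [0.519, -0.3306, 0.2065]
eef_rot: [-0.465, 0.533, -0.533, 0.465]
ft_force: [0.6, -0.4, 0.8]
width: 0.0392
```

Run:
```python
from h import *
d=camera("side");c=camera("top");crop(d,230,100,450,300,3.6,"s6.png")
cv2.imwrite("pics/t6.png",c["img"][:,:,::-1])
M,s=jaw();a=np.arctan2(M[1,0],M[0,0]);print(s["ee_pos"],a,s["width"],s["joint_positions"].round(2))
for col in HUE: print(col,gripmask(c,col,(180,150,640,400))[0],gripmask(d,col,(200,100,450,300))[0])
```

```text
[ 0.51770926 -0.33319736  0.20623135] -1.7094878430583627 0.03913675241771624 [ 0.72  0.34 -0.29  1.5   0.1   1.32 -1.28]
blue [((np.int32(300), np.int32(223), np.int32(5), np.int32(5), np.int32(17)), (np.float64(302.1), np.float64(225.2))), ((np.int32(248), np.int32(282), np.int32(65), np.int32(13), np.int32(234)), (np.float64(279.9), np.float64(288.3)))] [((np.int32(366), np.int32(230), np.int32(6), np.int32(14), np.int32(44)), (np.float64(368.4), np.float64(238.5)))]
green [((np.int32(507), np.int32(293), np.int32(3), np.int32(4), np.int32(9)), (np.float64(507.9), np.float64(294.9)))] [((np.int32(381), np.int32(162), np.int32(2), np.int32(3), np.int32(5)), (np.float64(381.4), np.float64(162.8)))]
yellow [((np.int32(310), np.int32(212), np.int32(11), np.int32(55), np.int32(93)), (np.float64(315.6), np.float64(237.1))), ((np.int32(220), np.int32(216), np.int32(26), np.int32(53), np.int32(1024)), (np.float64(232.9), np.float64(241.6))), ((np.int32(483), np.int32(230), np.int32(7), np.int32(7), np.int32(34)), (np.float64(486.2), np.float64(232.5)))] [((np.int32(330), np.int32(164), np.int32(6), np.int32(13), np.int32(63)), (np.float64(332.4), np.float64(169.4))), ((np.int32(282), np.int32(203), np.int32(1), np.int32(4), np.int32(4)), (np.float64(282.0), np.float64(204.5))), ((np.int32(296), np.int32(243), np.int32(55), np.int32(2), np.int32(99)), (np.float64(321.7), np.float64(243.5)))]
red [((np.int32(405), np.int32(241), np.int32(5), np.int32(7), np.int32(26)), (np.float64(407.0), np.float64(244.3)))] [((np.int32(250), np.int32(100), np.int32(4), np.int32(1), np.int32(4)), (np.float64(251.5), np.float64(100.0))), ((np.int32(332), np.int32(201), np.int32(5), np.int32(14), np.int32(50)), (np.float64(333.8), np.float64(207.1)))]
```

View pics/s6.png

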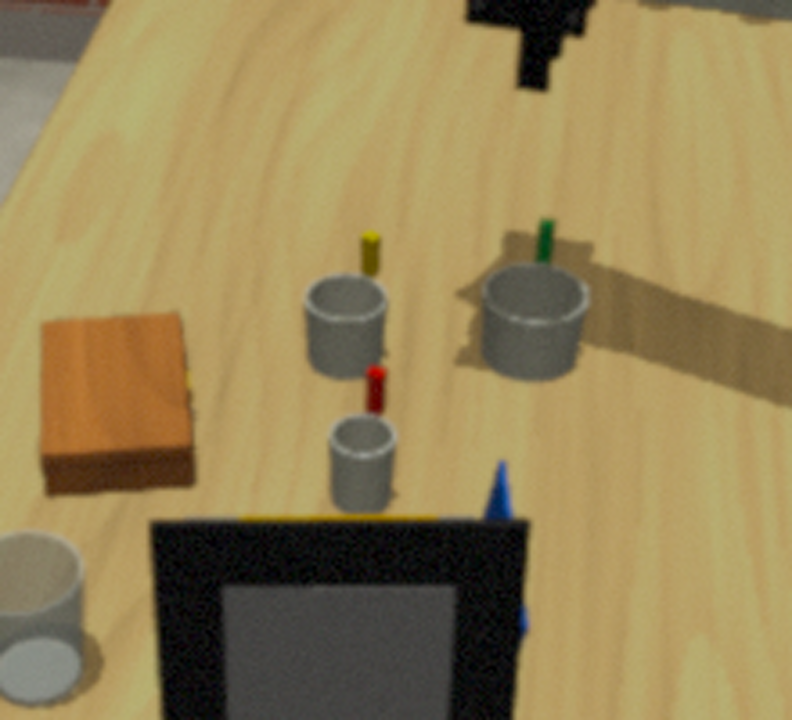

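View pics/t6.png

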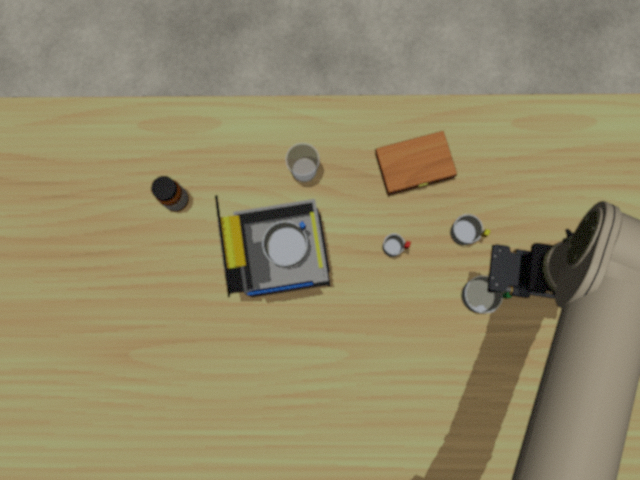

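{"name": "jog_arm", "arguments": {"commands": [{"translation":[-15,-1,0],"twist":0},{"translation":[0,0,-40],"twist":0},{"translation":[0,0,-40],"twist":0},{"translation":[0,0,-30],"twist":0},{"translation":[0,0,0],"twist":0}]}}

```text
time: 10.5
ee_pos: [0.5022, -0.3285, 0.0923]
eef_rot: [-0.468, 0.534, -0.528, 0.466]
ft_force: [-0.5, 0.8, 0.0]
width: 0.0391
```

Run:
```python
from h import *
d=camera("side");c=camera("top");crop(d,320,90,440,210,5,"s7.png");crop(c,440,230,580,340,5,"t7.png")
M,s=jaw();a=np.arctan2(M[1,0],M[0,0]);print(s["ee_pos"],a,s["width"],s["ft_force"])
print(w2p(c,s["ee_pos"]),w2p(d,s["ee_pos"]))
```

```text
[ 0.50493601 -0.33023641  0.09731408] -1.7002534455881995 0.038704205994979944 [-0.28007202 -0.70299115  0.60151982]
[508.22347931 293.11483498] [380.28178898 159.72316909]
```

View pics/s7.png

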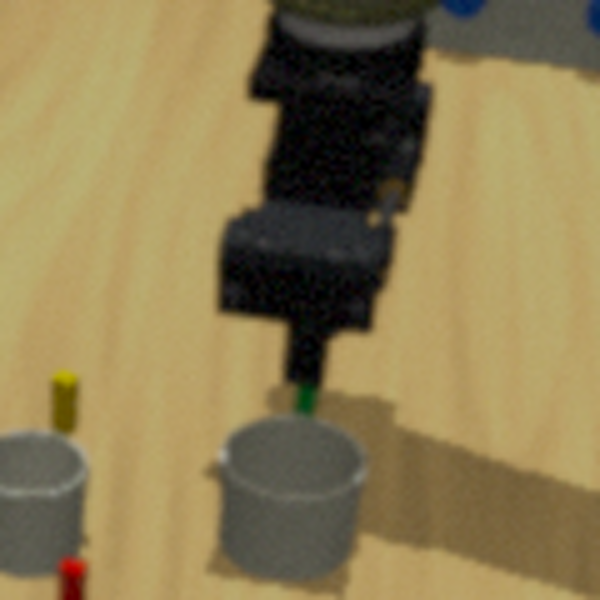

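View pics/t7.png

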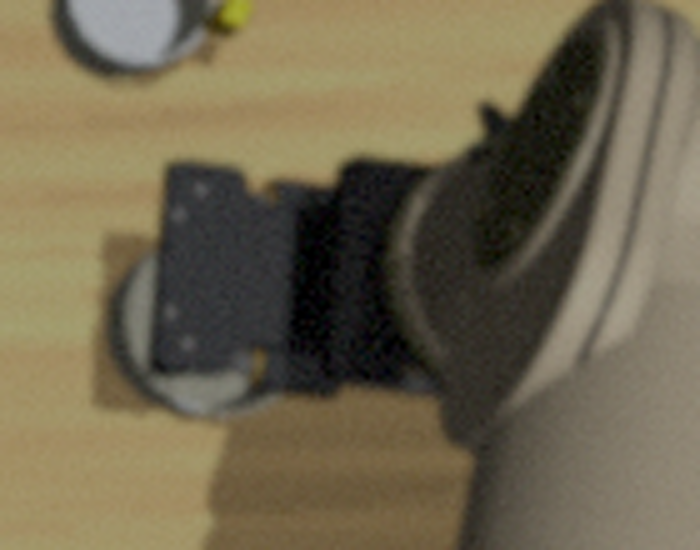

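{"name": "jog_arm", "arguments": {"commands": [{"translation":[-2,-3,0],"twist":0},{"translation":[0,0,-16],"twist":0},{"translation":[0,0,-10],"twist":0},{"translation":[0,0,-9],"twist":0},{"translation":[0,0,0],"twist":0},{"translation":[0,0,0],"twist":0}]}}

```text
time: 11.2
ee_pos: [0.5025, -0.3336, 0.0615]
eef_rot: [-0.466, 0.532, -0.532, 0.466]
ft_force: [0.1, 1.0, -0.1]
width: 0.0391
```

{"name": "jog_arm", "arguments": {"commands": [{"translation":[0,0,0],"twist":0},{"translation":[0,0,0],"twist":0},{"translation":[0,0,0],"twist":0},{"translation":[0,0,0],"twist":0},{"translation":[0,0,0],"twist":0}], "grip": 1}}

```text
time: 11.7
ee_pos: [0.5026, -0.3337, 0.0617]
eef_rot: [0.466, -0.532, 0.532, -0.466]
ft_force: [0.1, 0.0, 0.5]
width: 0.01
```

{"name": "jog_arm", "arguments": {"commands": [{"translation":[0,0,20],"twist":0},{"translation":[0,0,40],"twist":0},{"translation":[0,0,40],"twist":0},{"translation":[0,0,40],"twist":0},{"translation":[0,0,10],"twist":0},{"translation":[0,0,0],"twist":0},{"translation":[0,0,0],"twist":0}]}}

```text
time: 12.4
ee_pos: [0.5018, -0.3335, 0.2099]
eef_rot: [-0.466, 0.532, -0.531, 0.466]
ft_force: [-0.4, 0.4, -1.4]
width: 0.0098
```

Run:
```python
from h import *
d=camera("side");c=camera("top");crop(d,290,50,440,230,3.3,"s8.png");crop(c,190,150,400,310,3.5,"t8.png")
M,s=jaw();a=np.arctan2(M[1,0],M[0,0]);print(s["ee_pos"],a,s["width"],s["ft_force"],s["torque"])
# blue cup in case
hsv=cv2.cvtColor(c["img"],cv2.COLOR_RGB2HSV)
m=cv2.inRange(hsv,(100,150,70),(130,255,255));g=gripmask(c,"blue",(285,205,320,245))[0];print(g)
b=p2w(c,*g[0][1],.09);print("blue bar case",w2c(b))
```

```text
[ 0.50158534 -0.33331606  0.20934135] -1.7019706921480855 0.009771363140875008 [-0.10468611  0.30755608 -1.48753962] [ 0.02067496  0.07349557 -0.00089883]
[((np.int32(300), np.int32(223), np.int32(5), np.int32(6), np.int32(18)), (np.float64(302.1), np.float64(225.4)))]
blue bar case [ 35.98884786 -48.88615213]
```

View pics/t8.png

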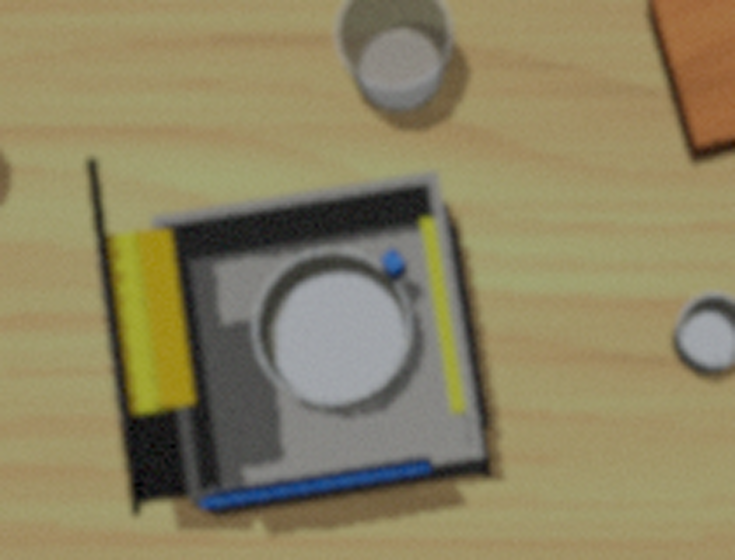

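View pics/s8.png

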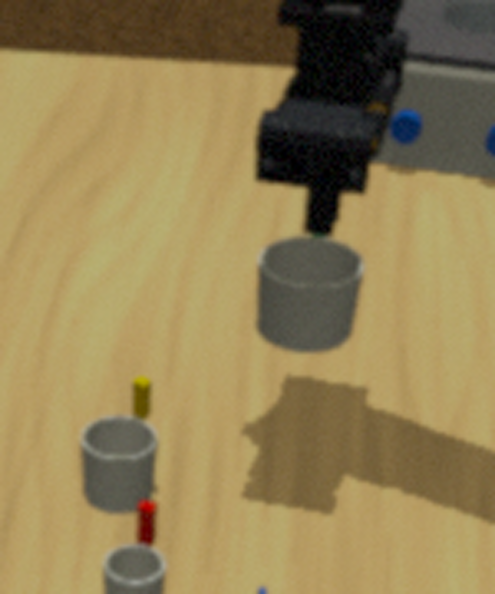

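Run:
```python
from h import *
c=camera("top")
print("rim cam",p2w(c,284.8,243.7,.061))
# ellipse fit of floor disc
hsv=cv2.cvtColor(c["img"],cv2.COLOR_RGB2HSV)
g=cv2.cvtColor(c["img"],cv2.COLOR_RGB2GRAY).astype(float)
m=cv2.inRange(hsv,(0,0,158),(180,45,255));k=np.zeros_like(m);k[215:275,255:315]=255;m&=k
n,l,st,ce=cv2.connectedComponentsWithStats(m)
for i in range(1,n):
    if st[i][4]>100: print(st[i],ce[i],p2w(c,*ce[i],.0095)[:2], np.sqrt(st[i][4]/np.pi)/c["fx"]*1280)
```

```text
rim cam [0.607538   0.10322097 0.061     ]
[270 229  35  36 991] [286.42179617 246.24117053] [0.6099572  0.10358862] 36.80891639992277
```

{"name": "jog_arm", "arguments": {"commands": [{"translation":[20,20,0],"twist":0.1},{"translation":[20,20,0],"twist":0.1},{"translation":[20,25,0],"twist":0.1},{"translation":[20,25,0],"twist":0.1},{"translation":[20,30,0],"twist":0.1},{"translation":[20,30,0],"twist":0.1},{"translation":[17,30,0],"twist":0.1},{"translation":[10,30,0],"twist":0.1},{"translation":[0,30,0],"twist":0.1},{"translation":[0,30,0],"twist":0.1},{"translation":[0,30,0],"twist":0.1},{"translation":[0,30,0],"twist":0.1},{"translation":[0,30,0],"twist":0.1},{"translation":[0,30,0],"twist":0.1},{"translation":[0,30,0],"twist":0.1},{"translation":[0,14,0],"twist":0.1},{"translation":[0,0,0],"twist":0},{"translation":[0,0,0],"twist":0},{"translation":[0,0,0],"twist":0}]}}

```text
time: 14.45
ee_pos: [0.6497, 0.0983, 0.211]
eef_rot: [0.706, -0.038, 0.037, -0.706]
ft_force: [0.1, -0.5, -1.0]
width: 0.0097
```

Run:
```python
from h import *
d=camera("side");c=camera("top");crop(d,230,80,450,280,3.3,"s9.png");crop(c,190,130,400,310,3.5,"t9.png")
M,s=jaw();a=np.arctan2(M[1,0],M[0,0]);print(s["ee_pos"],a,s["width"],s["ft_force"],s["joint_positions"].round(2))
print("cup ctr", s["ee_pos"][:2]-.0405*np.array([np.cos(a),np.sin(a)]))
```

```text
[0.64969035 0.09859067 0.21135866] -0.1054698350101219 0.009836260039713135 [ 0.44932211 -0.77401768 -0.26351083] [ 0.27  0.5  -0.69  1.35  0.32  1.4  -0.53]
cup ctr [0.6094154  0.10285428]
```

View pics/t9.png

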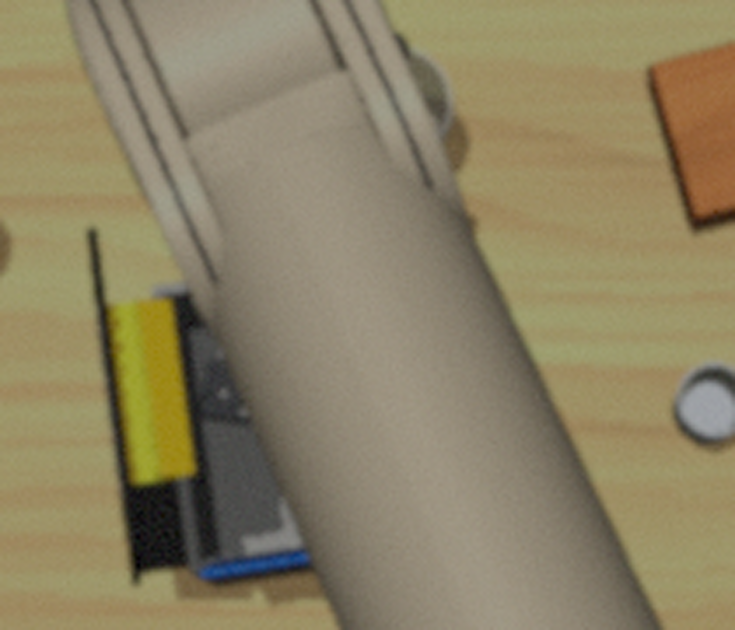

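View pics/s9.png

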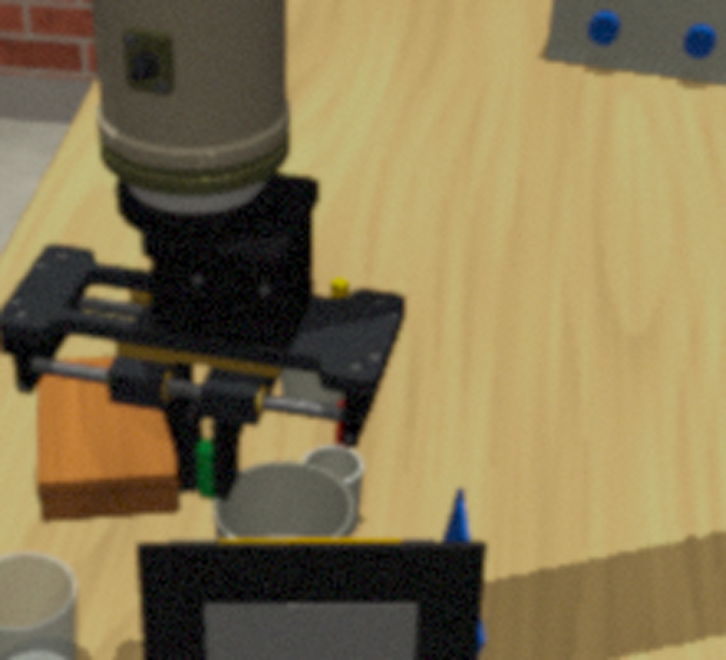

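{"name": "jog_arm", "arguments": {"commands": [{"translation":[-1,2,-20],"twist":0},{"translation":[0,0,-30],"twist":0},{"translation":[0,0,-20],"twist":0},{"translation":[0,0,-10],"twist":0},{"translation":[0,0,0],"twist":0},{"translation":[0,0,0],"twist":0}]}}

```text
time: 15.15
ee_pos: [0.649, 0.1021, 0.1326]
eef_rot: [-0.706, 0.036, -0.037, 0.706]
ft_force: [0.1, 0.1, -0.1]
width: 0.0097
```

{"name": "jog_arm", "arguments": {"commands": [{"translation":[0,0,-10],"twist":0},{"translation":[0,0,-10],"twist":0},{"translation":[0,0,-8],"twist":0},{"translation":[0,0,0],"twist":0}]}}

```text
time: 15.55
ee_pos: [0.6476, 0.1019, 0.1018]
eef_rot: [0.706, -0.037, 0.035, -0.706]
ft_force: [-0.2, 0.3, -1.1]
width: 0.0099
```

{"name": "jog_arm", "arguments": {"commands": [{"translation":[0,0,-8],"twist":0},{"translation":[0,0,-8],"twist":0},{"translation":[0,0,-6],"twist":0},{"translation":[0,0,0],"twist":0}]}}

```text
time: 15.95
ee_pos: [0.6479, 0.102, 0.0803]
eef_rot: [0.706, -0.037, 0.035, -0.706]
ft_force: [-1.4, 0.6, -1.5]
width: 0.0099
```

{"name": "jog_arm", "arguments": {"commands": [{"translation":[0,0,-3],"twist":0},{"translation":[0,0,-3],"twist":0},{"translation":[0,0,-1],"twist":0},{"translation":[0,0,0],"twist":0}]}}

```text
time: 16.35
ee_pos: [0.6485, 0.1022, 0.0745]
eef_rot: [0.706, -0.036, 0.036, -0.706]
ft_force: [1.1, 0.1, -1.2]
width: 0.0092
```

{"name": "jog_arm", "arguments": {"commands": [{"translation":[0,0,-2],"twist":0},{"translation":[0,0,-1],"twist":0},{"translation":[0,0,-1],"twist":0},{"translation":[0,0,0],"twist":0}]}}

```text
time: 16.75
ee_pos: [0.6488, 0.1023, 0.0712]
eef_rot: [-0.706, 0.036, -0.036, 0.706]
ft_force: [-1.7, -0.8, 4.0]
width: 0.0097
```

Contact at the expected height (0.0712). Release and lift.

{"name": "jog_arm", "arguments": {"commands": [{"translation":[0,0,0],"twist":0},{"translation":[0,0,0],"twist":0},{"translation":[0,0,0],"twist":0},{"translation":[0,0,10],"twist":0},{"translation":[0,0,20],"twist":0},{"translation":[0,0,30],"twist":0},{"translation":[0,0,40],"twist":0},{"translation":[0,0,40],"twist":0}], "grip": 0.7}}

```text
time: 17.55
ee_pos: [0.6482, 0.1022, 0.2117]
eef_rot: [-0.706, 0.036, -0.036, 0.706]
ft_force: [0.9, -0.3, -0.2]
width: 0.0256
```

{"name": "jog_arm", "arguments": {"commands": [{"translation":[0,-20,0],"twist":-0.12},{"translation":[0,-20,0],"twist":-0.12},{"translation":[0,-20,0],"twist":-0.12},{"translation":[0,-20,0],"twist":-0.12},{"translation":[0,-20,0],"twist":-0.12},{"translation":[0,-20,0],"twist":-0.12},{"translation":[0,-20,0],"twist":-0.12},{"translation":[0,-20,0],"twist":-0.12},{"translation":[0,-20,0],"twist":-0.12},{"translation":[0,-20,0],"twist":-0.12},{"translation":[0,-20,0],"twist":-0.12},{"translation":[0,-20,0],"twist":-0.12},{"translation":[0,-30,0],"twist":-0.12},{"translation":[0,-30,0],"twist":-0.12},{"translation":[0,-30,0],"twist":-0.12},{"translation":[0,-30,0],"twist":-0.12},{"translation":[0,-20,0],"twist":-0.05},{"translation":[0,-20,0],"twist":0},{"translation":[-10,0,0],"twist":0},{"translation":[0,0,0],"twist":0}], "grip": 0.55}}

```text
time: 19.55
ee_pos: [0.638, -0.2984, 0.2106]
eef_rot: [-0.361, 0.608, -0.608, 0.361]
ft_force: [-0.1, -0.3, -0.0]
width: 0.0393
```

Run:
```python
from h import *
d=camera("side");c=camera("top");crop(d,280,100,440,260,4,"s10.png");crop(c,200,180,340,305,5,"t10.png");cv2.imwrite("pics/t10f.png",c["img"][:,:,::-1])
M,s=jaw();a=np.arctan2(M[1,0],M[0,0]);print(s["ee_pos"],a,s["width"],s["joint_positions"].round(2))
for col in ("yellow","red"):print(col,gripmask(c,col,(370,180,600,330))[0],gripmask(d,col,(300,140,400,230))[0])
```

```text
[ 0.6389591  -0.29691793  0.21071628] -2.069331096334972 0.039197909895109004 [ 0.53  0.53 -0.24  1.22  0.12  1.41 -1.77]
yellow [((np.int32(483), np.int32(229), np.int32(8), np.int32(8), np.int32(38)), (np.float64(486.6), np.float64(232.2)))] [((np.int32(330), np.int32(164), np.int32(6), np.int32(13), np.int32(71)), (np.float64(332.5), np.float64(170.0)))]
red [((np.int32(405), np.int32(241), np.int32(5), np.int32(7), np.int32(28)), (np.float64(407.0), np.float64(244.2)))] [((np.int32(332), np.int32(201), np.int32(5), np.int32(14), np.int32(53)), (np.float64(333.7), np.float64(207.3)))]
```

View pics/t10.png

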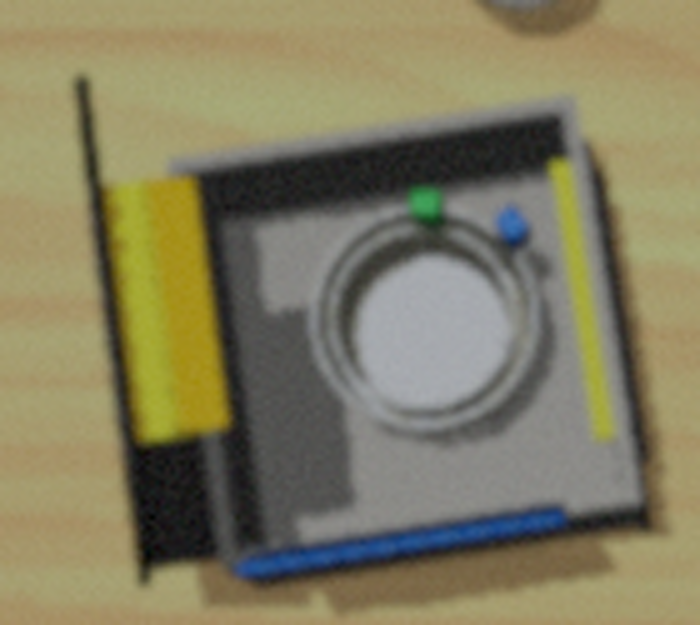

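View pics/t10f.png

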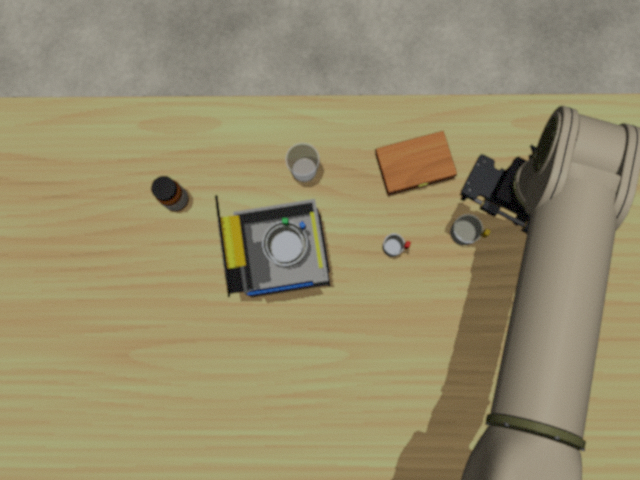

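View pics/s10.png

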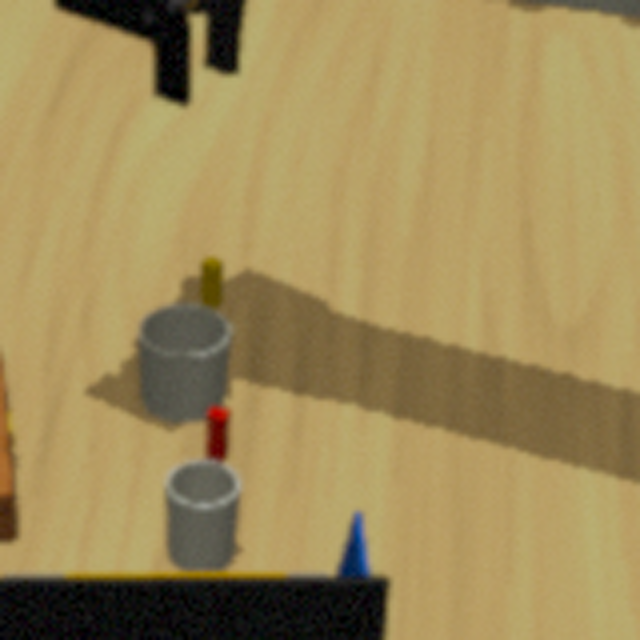

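{"name": "jog_arm", "arguments": {"commands": [{"translation":[-13,-1,0],"twist":0},{"translation":[0,0,-40],"twist":0},{"translation":[0,0,-40],"twist":0},{"translation":[0,0,-30],"twist":0},{"translation":[0,0,0],"twist":0},{"translation":[0,0,0],"twist":0},{"translation":[0,0,0],"twist":0}]}}

```text
time: 20.35
ee_pos: [0.6271, -0.2989, 0.1032]
eef_rot: [0.36, -0.607, 0.609, -0.361]
ft_force: [0.4, -0.2, -0.6]
width: 0.0391
```

Run:
```python
from h import *
d=camera("side");crop(d,270,90,400,210,5,"s11.png")
M,s=jaw();a=np.arctan2(M[1,0],M[0,0]);print(s["ee_pos"],a,s["width"],s["ft_force"])
```

```text
[ 0.6270046  -0.29896553  0.10323793] -2.0714078718931823 0.03900377996682385 [ 0.67945541 -0.4549014   0.26271268]
```

View pics/s11.png

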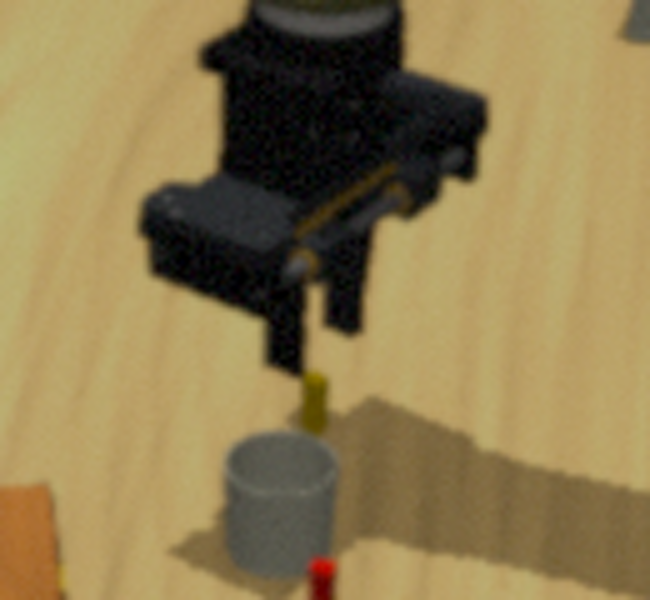

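{"name": "jog_arm", "arguments": {"commands": [{"translation":[-1,0,-15],"twist":0},{"translation":[0,0,-15],"twist":0},{"translation":[0,0,-11],"twist":0},{"translation":[0,0,0],"twist":0},{"translation":[0,0,0],"twist":0}]}}

```text
time: 20.9
ee_pos: [0.6243, -0.2986, 0.0591]
eef_rot: [-0.361, 0.609, -0.608, 0.36]
ft_force: [0.1, 0.1, 0.7]
width: 0.0387
```

{"name": "jog_arm", "arguments": {"commands": [{"translation":[0,0,0],"twist":0},{"translation":[0,0,0],"twist":0},{"translation":[0,0,0],"twist":0},{"translation":[0,0,0],"twist":0},{"translation":[0,0,0],"twist":0}], "grip": 1}}

```text
time: 21.4
ee_pos: [0.6248, -0.2985, 0.0599]
eef_rot: [0.36, -0.608, 0.608, -0.361]
ft_force: [-0.8, 2.1, 0.4]
width: 0.01
```

{"name": "jog_arm", "arguments": {"commands": [{"translation":[0,0,20],"twist":0},{"translation":[0,0,40],"twist":0},{"translation":[0,0,40],"twist":0},{"translation":[0,0,40],"twist":0},{"translation":[0,0,10],"twist":0},{"translation":[0,0,0],"twist":0}]}}

```text
time: 22.0
ee_pos: [0.6253, -0.2991, 0.2116]
eef_rot: [0.36, -0.607, 0.609, -0.361]
ft_force: [-0.0, 0.1, -1.3]
width: 0.0098
```

Run:
```python
from h import *
d=camera("side");crop(d,270,40,420,220,3.5,"s12.png")
M,s=jaw();a=np.arctan2(M[1,0],M[0,0]);print(s["ee_pos"],a,s["width"],s["ft_force"])
t=np.array([.6085,.1065])+.0325*np.array([np.cos(.513),np.sin(.513)]);print(t,(t-s["ee_pos"][:2])*1e3,.513-a)
```

```text
[ 0.62444465 -0.29879567  0.20926664] -2.0720627864605605 0.009776516937131554 [ 0.33244326  0.22280985 -2.00041152]
[0.63681647 0.12245078] [ 12.37181747 421.24645443] 2.5850627864605604
```

View pics/s12.png

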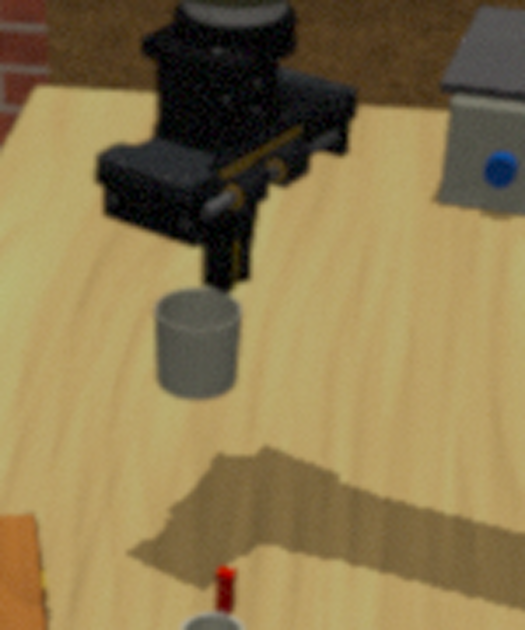

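Run:
```python
from h import *
c=camera("top");d=camera("side")
for z in(.23,.24,.25): print(z,w2c(p2w(c,242.4,241,z)), w2c(p2w(c,225,241,z)))
print("edge",[w2c(p2w(c,200+x/5,180+y/5,.263)) for x,y in((83,80),(143,580))])
for a in(1.3,1.35,1.4,1.45): print(a,"tab y,z",85-149*np.cos(a)-5*np.sin(a),95+149*np.sin(a)-5*np.cos(a),"edge out",85-168*np.cos(a)+31*np.sin(a),95+168*np.sin(a)+31*np.cos(a))
```

```text
0.23 [-0.26009947 56.00394053] [ 4.78097083 85.99897627]
0.24 [-2.04048971 54.83774538] [ 2.95313299 84.55046166]
0.25 [-3.82087996 53.67155024] [ 1.12529515 83.10194706]
edge [array([78.43881493, 84.77533591]), array([-94.04872051,  87.96218707])]
1.3 tab y,z 40.324883607850516 237.23267548403882 edge out 69.93050053900231 265.1702388374506
1.35 tab y,z 47.48938683400352 239.287746880707 edge out 78.45430066099546 265.710731414763
1.4 tab y,z 54.74764705792178 240.98217405377935 edge out 86.99446162240177 265.8245360679687
1.45 tab y,z 62.08152240907443 242.31172181776384 edge out 95.52963746844765 265.5113683447032
```

Run:
```python
from h import *
d=camera("side");o=d["cam_to_world"][:3,3]
for nm,(x,y),Y in (("ring bottom",(195,190),.0986+.045),("flange bottom",(195,210),.0986+.04),("crossbar top",(210,350),.0986+.03),("left edge",(102,150),.0986),("right edge",(288,110),.0986)):
    u,v=230+x/3.3,80+y/3.3
    r=d["cam_to_world"][:3,:3]@np.array([(u-d["cx"])/d["fx"],(v-d["cy"])/d["fy"],1.]); t=(Y-o[1])/r[1]; print(nm,(o+r*t).round(3))
```

```text
ring bottom [0.639 0.144 0.415]
flange bottom [0.64  0.139 0.402]
crossbar top [0.638 0.129 0.322]
left edge [0.691 0.099 0.406]
right edge [0.606 0.099 0.432]
```

{"name": "jog_arm", "arguments": {"commands": [{"translation":[0,20,0],"twist":0.13},{"translation":[0,20,0],"twist":0.13},{"translation":[0,20,0],"twist":0.13},{"translation":[0,20,0],"twist":0.13},{"translation":[0,20,0],"twist":0.13},{"translation":[0,20,0],"twist":0.13},{"translation":[0,20,0],"twist":0.13},{"translation":[0,20,0],"twist":0.13},{"translation":[0,20,0],"twist":0.13},{"translation":[0,20,0],"twist":0.13},{"translation":[0,20,0],"twist":0.13},{"translation":[0,20,0],"twist":0.13},{"translation":[0,30,0],"twist":0.13},{"translation":[0,30,0],"twist":0.13},{"translation":[2,30,0],"twist":0.13},{"translation":[4,30,0],"twist":0.13},{"translation":[4,20,0],"twist":0.13},{"translation":[2,20,0],"twist":0.13},{"translation":[0,10,0],"twist":0.13},{"translation":[0,10,0],"twist":0.11}]}}

```text
time: 24.2
ee_pos: [0.6358, 0.122, 0.2079]
eef_rot: [-0.684, -0.179, 0.181, 0.684]
ft_force: [0.7, -0.4, -0.3]
width: 0.0098
```

Run:
```python
from h import *
d=camera("side");d=camera("side");crop(d,230,80,450,280,3.3,"s13.png")
M,s=jaw();a=np.arctan2(M[1,0],M[0,0]);print(s["ee_pos"],a,s["width"],s["ft_force"])
print("ctr", s["ee_pos"][:2]-.0325*np.array([np.cos(a),np.sin(a)]))
```

```text
[0.63554341 0.12292455 0.20806096] 0.5123319804235948 0.009689590731113312 [-0.98001293 -0.06888467 -1.83462557]
ctr [0.60721629 0.10699269]
```

View pics/s13.png

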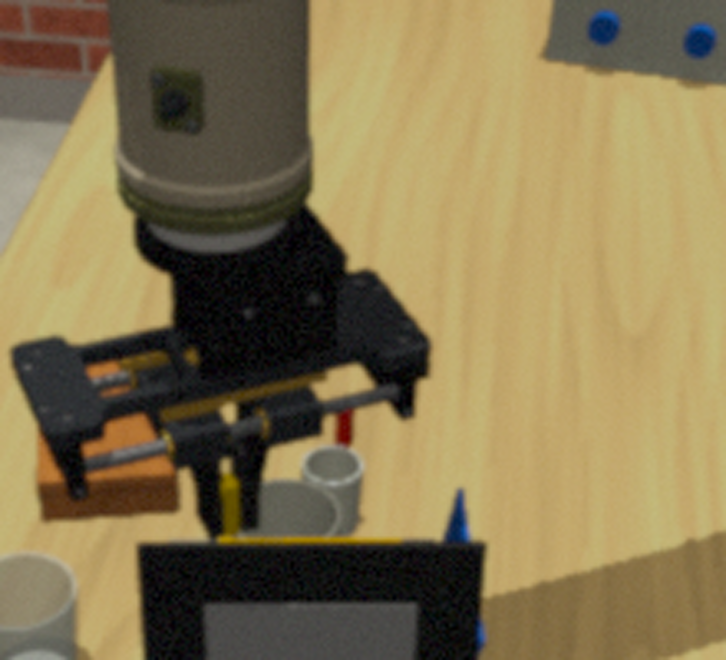

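{"name": "jog_arm", "arguments": {"commands": [{"translation":[1,0,-20],"twist":0},{"translation":[0,0,-30],"twist":0},{"translation":[0,0,-20],"twist":0},{"translation":[0,0,-5],"twist":0},{"translation":[0,0,0],"twist":0},{"translation":[0,0,0],"twist":0}]}}

```text
time: 24.9
ee_pos: [0.638, 0.1212, 0.1356]
eef_rot: [-0.685, -0.178, 0.177, 0.685]
ft_force: [0.3, 0.0, -0.1]
width: 0.0093
```

{"name": "jog_arm", "arguments": {"commands": [{"translation":[0,0,-10],"twist":0},{"translation":[0,0,-10],"twist":0},{"translation":[0,0,-8],"twist":0},{"translation":[0,0,0],"twist":0}]}}

```text
time: 25.3
ee_pos: [0.6367, 0.1209, 0.1049]
eef_rot: [-0.684, -0.177, 0.178, 0.684]
ft_force: [-0.7, 0.2, -1.6]
width: 0.0099
```

{"name": "jog_arm", "arguments": {"commands": [{"translation":[0,0,-8],"twist":0},{"translation":[0,0,-8],"twist":0},{"translation":[0,0,-6],"twist":0},{"translation":[0,0,0],"twist":0}]}}

```text
time: 25.7
ee_pos: [0.6369, 0.121, 0.0834]
eef_rot: [-0.684, -0.177, 0.178, 0.684]
ft_force: [0.5, -0.4, -0.6]
width: 0.0099
```

{"name": "jog_arm", "arguments": {"commands": [{"translation":[0,0,-3],"twist":0},{"translation":[0,0,-3],"twist":0},{"translation":[0,0,-2],"twist":0},{"translation":[0,0,-1],"twist":0},{"translation":[0,0,0],"twist":0}]}}

```text
time: 26.2
ee_pos: [0.6374, 0.1212, 0.0755]
eef_rot: [-0.684, -0.178, 0.178, 0.684]
ft_force: [-1.0, 0.2, -0.9]
width: 0.01
```

{"name": "jog_arm", "arguments": {"commands": [{"translation":[0,0,-1],"twist":0},{"translation":[0,0,-1],"twist":0},{"translation":[0,0,-1],"twist":0},{"translation":[0,0,0],"twist":0}]}}

```text
time: 26.6
ee_pos: [0.6376, 0.1213, 0.0729]
eef_rot: [0.684, 0.178, -0.178, -0.684]
ft_force: [-1.1, -0.8, 2.1]
width: 0.0096
```

{"name": "jog_arm", "arguments": {"commands": [{"translation":[0,0,0],"twist":0},{"translation":[0,0,0],"twist":0},{"translation":[0,0,0],"twist":0},{"translation":[0,0,10],"twist":0},{"translation":[0,0,20],"twist":0},{"translation":[0,0,30],"twist":0},{"translation":[0,0,40],"twist":0},{"translation":[0,0,35],"twist":0}], "grip": 0.7}}

```text
time: 27.4
ee_pos: [0.6374, 0.1214, 0.2102]
eef_rot: [-0.684, -0.178, 0.177, 0.684]
ft_force: [1.0, -0.0, -0.1]
width: 0.0258
```

{"name": "jog_arm", "arguments": {"commands": [{"translation":[0,-15,0],"twist":-0.12},{"translation":[0,-15,0],"twist":-0.12},{"translation":[0,-15,0],"twist":-0.12},{"translation":[0,-15,0],"twist":-0.12},{"translation":[0,-15,0],"twist":-0.12},{"translation":[0,-15,0],"twist":-0.12},{"translation":[0,-15,0],"twist":-0.12},{"translation":[0,-15,0],"twist":-0.12},{"translation":[0,-15,0],"twist":-0.12},{"translation":[0,-15,0],"twist":-0.12},{"translation":[0,-15,0],"twist":-0.12},{"translation":[0,-15,0],"twist":-0.12},{"translation":[0,-15,0],"twist":-0.12},{"translation":[0,-15,0],"twist":-0.12},{"translation":[0,-20,0],"twist":-0.12},{"translation":[0,-20,0],"twist":-0.12},{"translation":[0,-20,0],"twist":-0.12},{"translation":[0,-20,0],"twist":-0.12},{"translation":[0,-10,0],"twist":-0.12},{"translation":[0,0,0],"twist":-0.11}], "grip": 0.55}}

```text
time: 29.4
ee_pos: [0.6372, -0.181, 0.2082]
eef_rot: [0.414, -0.573, 0.573, -0.414]
ft_force: [0.5, -0.4, -0.1]
width: 0.0394
```

Run:
```python
from h import *
c=camera("top");d=camera("side");c=camera("top");crop(d,260,80,420,240,4,"s14.png");crop(c,200,180,440,305,3.3,"t14.png")
M,s=jaw();a=np.arctan2(M[1,0],M[0,0]);print(s["ee_pos"],a,s["width"],s["ft_force"])
print(gripmask(c,"red",(330,150,600,330))[0],gripmask(d,"red",(290,100,400,250))[0])
```

```text
[ 0.63764006 -0.17833401  0.20820937] -1.8791783063625114 0.039064855818186216 [ 0.69747147 -0.11395572  0.28530446]
[((np.int32(405), np.int32(241), np.int32(6), np.int32(7), np.int32(36)), (np.float64(407.5), np.float64(243.9)))] [((np.int32(332), np.int32(201), np.int32(5), np.int32(14), np.int32(60)), (np.float64(334.0), np.float64(207.5)))]
```

View pics/s14.png

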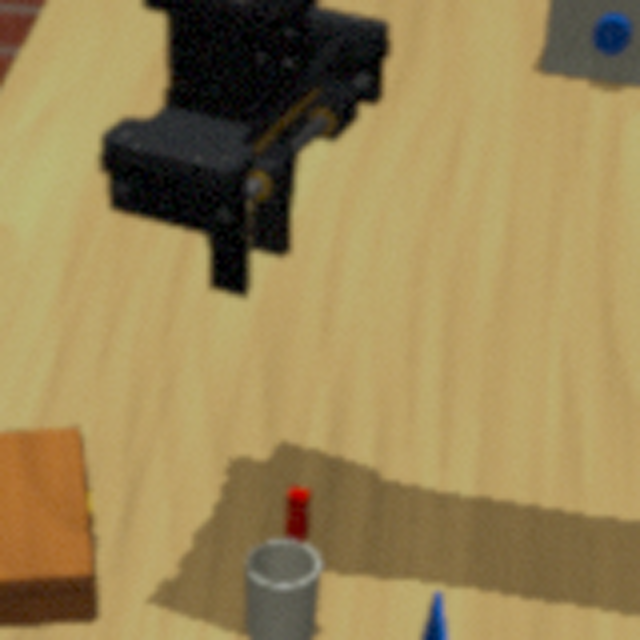

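View pics/t14.png

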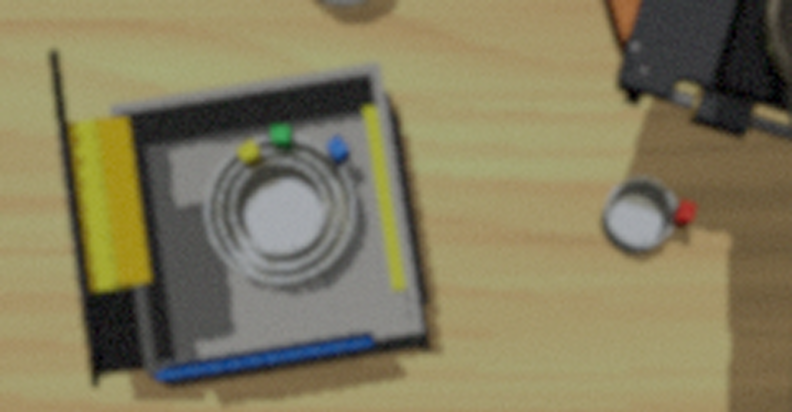

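{"name": "jog_arm", "arguments": {"commands": [{"translation":[-17,19,0],"twist":0},{"translation":[-18,19,0],"twist":0},{"translation":[0,0,-40],"twist":0},{"translation":[0,0,-40],"twist":0},{"translation":[0,0,-25],"twist":0},{"translation":[0,0,0],"twist":0},{"translation":[0,0,0],"twist":0},{"translation":[0,0,0],"twist":0}]}}

```text
time: 30.35
ee_pos: [0.6038, -0.1407, 0.1048]
eef_rot: [0.416, -0.57, 0.572, -0.418]
ft_force: [0.7, -0.2, -1.0]
width: 0.0392
```

Run:
```python
from h import *
d=camera("side");crop(d,270,110,400,240,5,"s15.png")
M,s=jaw();a=np.arctan2(M[1,0],M[0,0]);print(s["ee_pos"],a,s["width"],s["ft_force"])
```

```text
[ 0.60378395 -0.14083558  0.10479586] -1.881140129662461 0.039036828544460826 [ 0.34677594 -0.65696975 -0.1247694 ]
```

View pics/s15.png

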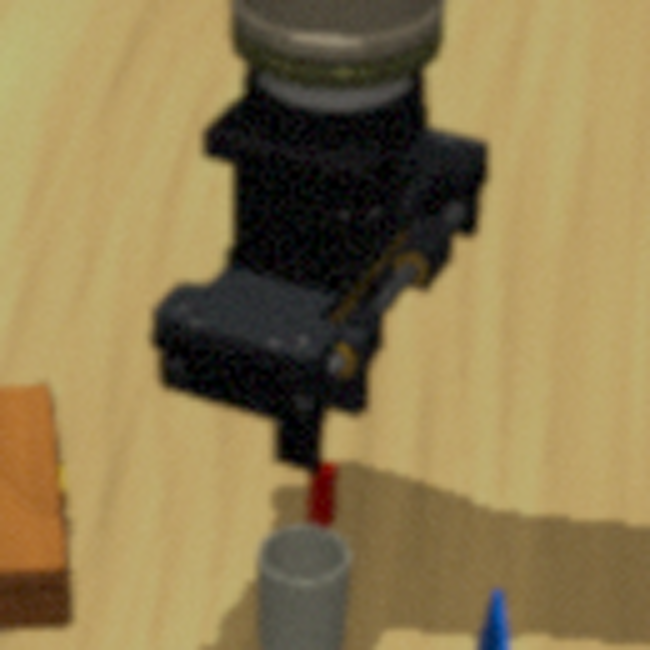

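{"name": "jog_arm", "arguments": {"commands": [{"translation":[-1,0,-15],"twist":0},{"translation":[0,0,-15],"twist":0},{"translation":[0,0,-13],"twist":0},{"translation":[0,0,0],"twist":0},{"translation":[0,0,0],"twist":0}]}}

```text
time: 30.9
ee_pos: [0.6012, -0.1406, 0.0589]
eef_rot: [-0.417, 0.572, -0.571, 0.416]
ft_force: [1.2, -0.2, 0.3]
width: 0.039
```

{"name": "jog_arm", "arguments": {"commands": [{"translation":[0,0,0],"twist":0},{"translation":[0,0,0],"twist":0},{"translation":[0,0,0],"twist":0},{"translation":[0,0,0],"twist":0},{"translation":[0,0,0],"twist":0}], "grip": 1}}

```text
time: 31.4
ee_pos: [0.6016, -0.1406, 0.0598]
eef_rot: [0.416, -0.571, 0.571, -0.417]
ft_force: [0.1, 1.5, 2.5]
width: 0.0096
```

{"name": "jog_arm", "arguments": {"commands": [{"translation":[0,0,20],"twist":0},{"translation":[0,0,40],"twist":0},{"translation":[0,0,40],"twist":0},{"translation":[0,0,40],"twist":0},{"translation":[0,0,10],"twist":0},{"translation":[0,0,0],"twist":0}]}}

```text
time: 32.0
ee_pos: [0.6024, -0.1409, 0.2114]
eef_rot: [0.416, -0.57, 0.572, -0.417]
ft_force: [-0.4, -1.2, -2.1]
width: 0.0097
```

Run:
```python
from h import *
c=camera("top");d=camera("side");crop(d,270,60,400,240,3.3,"s16.png");crop(c,250,190,340,300,5,"t16.png")
M,s=jaw();a=np.arctan2(M[1,0],M[0,0]);print(s["ee_pos"],a,s["width"],s["ft_force"])
th=-1.581;t=np.array([.609,.1055])+.0245*np.array([np.cos(th),np.sin(th)]);print(t,(t-s["ee_pos"][:2])*1e3,th-a)
```

```text
[ 0.60083346 -0.14075694  0.20805063] -1.882033028359088 0.009778160368007343 [-0.08195644  0.4616943  -1.92461188]
[0.60875001 0.08100128] [  7.91655899 221.75822009] 0.3010330283590881
```

View pics/s16.png

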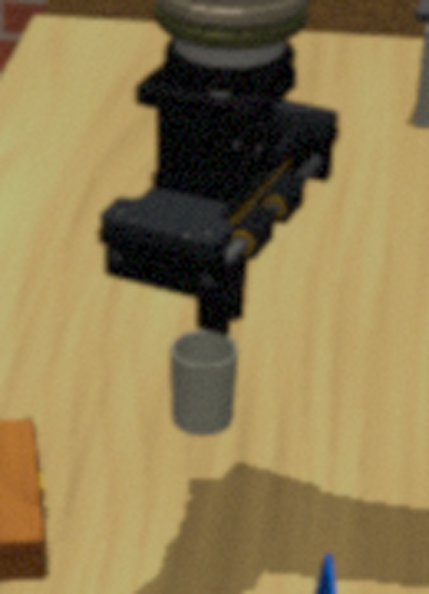

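View pics/t16.png

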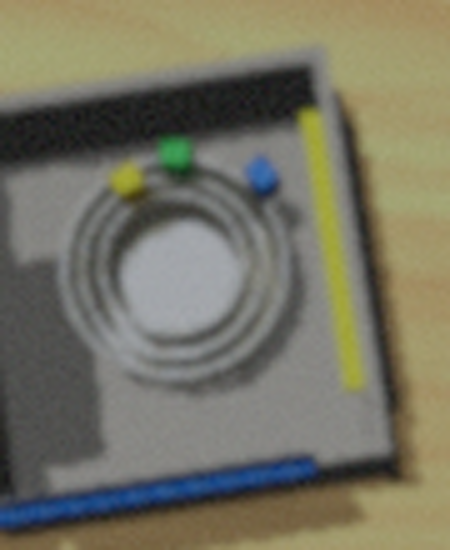

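{"name": "jog_arm", "arguments": {"commands": [{"translation":[0,0,-40],"twist":0},{"translation":[0,0,-40],"twist":0},{"translation":[0,0,-40],"twist":0},{"translation":[0,0,-18],"twist":0},{"translation":[0,0,-4],"twist":0},{"translation":[0,0,-3],"twist":0},{"translation":[0,0,-1],"twist":0},{"translation":[0,0,0],"twist":0},{"translation":[0,0,0],"twist":0}]}}

```text
time: 33.0
ee_pos: [0.6021, -0.1409, 0.0646]
eef_rot: [0.416, -0.571, 0.572, -0.417]
ft_force: [-0.1, -0.1, -0.9]
width: 0.01
```

{"name": "jog_arm", "arguments": {"commands": [{"translation":[0,0,-2],"twist":0},{"translation":[0,0,-2],"twist":0},{"translation":[0,0,0],"twist":0},{"translation":[0,0,0],"twist":0}]}}

```text
time: 33.4
ee_pos: [0.6018, -0.1409, 0.0598]
eef_rot: [0.416, -0.571, 0.572, -0.417]
ft_force: [1.7, 0.2, 0.9]
width: 0.0098
```

{"name": "jog_arm", "arguments": {"commands": [{"translation":[0,0,0],"twist":0},{"translation":[0,0,0],"twist":0},{"translation":[0,0,0],"twist":0},{"translation":[0,0,15],"twist":0},{"translation":[0,0,30],"twist":0},{"translation":[0,0,40],"twist":0},{"translation":[0,0,40],"twist":0},{"translation":[0,0,40],"twist":0},{"translation":[0,0,20],"twist":0}], "grip": 0.6}}

```text
time: 34.3
ee_pos: [0.6025, -0.1407, 0.2501]
eef_rot: [0.415, -0.57, 0.573, -0.418]
ft_force: [1.0, -0.4, -1.0]
width: 0.0347
```

{"name": "jog_arm", "arguments": {"commands": [{"translation":[0,10,0],"twist":0.12},{"translation":[0,10,0],"twist":0.12},{"translation":[0,10,0],"twist":0.12},{"translation":[0,10,0],"twist":0.12},{"translation":[-5,10,0],"twist":0.12},{"translation":[-5,10,0],"twist":0.12},{"translation":[-5,10,0],"twist":0.12},{"translation":[-5,10,0],"twist":0.12},{"translation":[-5,15,0],"twist":0.12},{"translation":[-5,15,0],"twist":0.12},{"translation":[-5,15,0],"twist":0.12},{"translation":[-5,15,0],"twist":0.12},{"translation":[-5,15,0],"twist":0.12},{"translation":[-5,20,0],"twist":0.12},{"translation":[0,20,0],"twist":0.12},{"translation":[0,20,0],"twist":0.12},{"translation":[0,15,0],"twist":0.12},{"translation":[0,3,0],"twist":0},{"translation":[0,0,0],"twist":0},{"translation":[0,0,0],"twist":0}], "grip": 1}}

```text
time: 36.3
ee_pos: [0.5517, 0.0911, 0.2449]
eef_rot: [0.705, 0.055, -0.054, -0.705]
ft_force: [-0.2, 0.1, 0.2]
width: 0.0001
```

Run:
```python
from h import *
c=camera("top");d=camera("side");cv2.imwrite("pics/s17.png",d["img"][:,:,::-1]);cv2.imwrite("pics/t17.png",c["img"][:,:,::-1])
M,s=jaw();a=np.arctan2(M[1,0],M[0,0]);print(s["ee_pos"],a,s["width"],s["ft_force"],w2c(s["ee_pos"]))
print(cups(c,d).get("red"))
```

```text
[0.5516221  0.09108259 0.24467959] 0.1548095328484129 0.0005872794461760528 [-0.26268797 -0.01576873 -0.3194001 ] [-46.98669716 -10.89224133]
blue none
green none
yellow none
red bar [ 0.6017 -0.141 ] tri (array([ 0.6016, -0.1419,  0.0767]), np.float64(0.0015)) enc ctr [ 0.6057 -0.1143] r_mm 19.6 gripdist 27.0 dir -1.72
[ 0.60165296 -0.1409894   0.084     ]
```

View pics/s17.png

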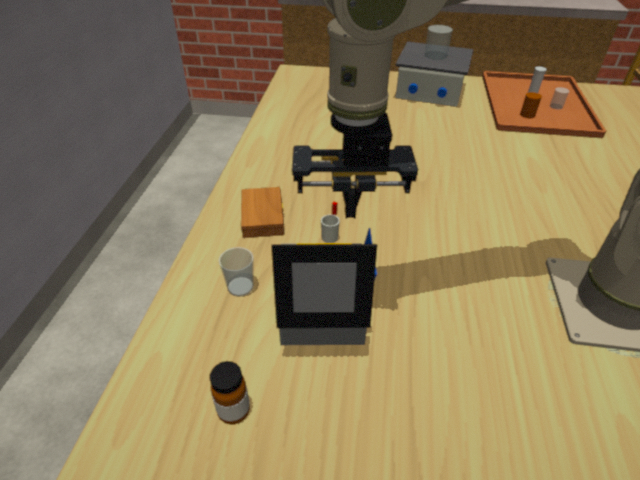

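View pics/t17.png

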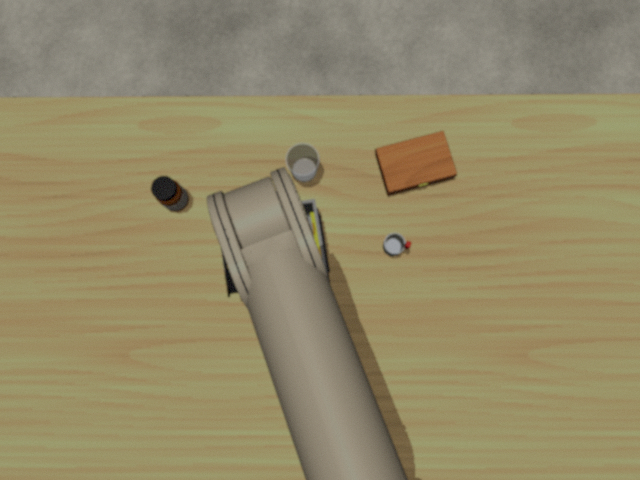

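{"name": "jog_arm", "arguments": {"commands": [{"translation":[0,0,-30],"twist":0},{"translation":[0,0,-30],"twist":0},{"translation":[0,0,-20],"twist":0},{"translation":[-6,-1,0],"twist":0},{"translation":[-6,-1,0],"twist":0},{"translation":[-6,-1,0],"twist":0},{"translation":[0,0,0],"twist":0}]}}

```text
time: 37.1
ee_pos: [0.5334, 0.0891, 0.166]
eef_rot: [0.705, 0.056, -0.055, -0.705]
ft_force: [-0.8, 0.1, 0.5]
width: 0.0005
```

{"name": "jog_arm", "arguments": {"commands": [{"translation":[-4,-1,0],"twist":0},{"translation":[-4,-1,0],"twist":0},{"translation":[0,0,0],"twist":0}]}}

```text
time: 37.4
ee_pos: [0.5252, 0.0871, 0.1648]
eef_rot: [0.705, 0.056, -0.056, -0.705]
ft_force: [-0.4, -0.4, -1.2]
width: 0.0007
```

{"name": "jog_arm", "arguments": {"commands": [{"translation":[-4,-1,0],"twist":0},{"translation":[-4,0,0],"twist":0},{"translation":[0,0,0],"twist":0}]}}

```text
time: 37.7
ee_pos: [0.517, 0.0863, 0.1646]
eef_rot: [0.705, 0.056, -0.056, -0.705]
ft_force: [-0.3, 0.1, -0.0]
width: 0.0007
```

Run:
```python
from h import *
d=camera("side");crop(d,260,120,430,350,2.6,"s18.png")
M,s=jaw();print(s["ee_pos"],s["ft_force"],w2c(s["ee_pos"]))
```

```text
[0.5172819  0.0862393  0.16461688] [-0.22611901 -0.01844437 -0.22942241] [-81.65686041 -10.06395952]
```

View pics/s18.png

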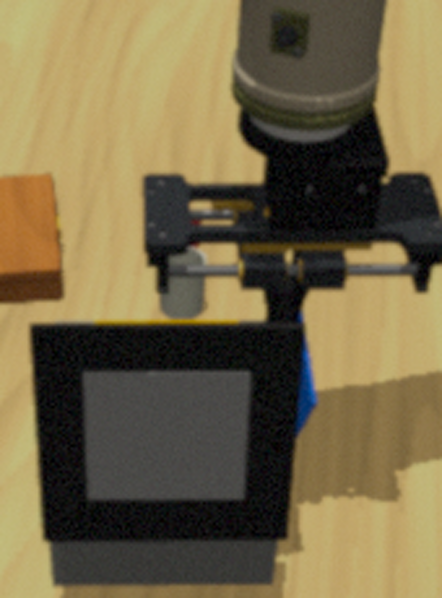

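{"name": "jog_arm", "arguments": {"commands": [{"translation":[20,3,0],"twist":0},{"translation":[0,0,30],"twist":0},{"translation":[0,0,30],"twist":0},{"translation":[10,-20,0],"twist":-0.05},{"translation":[10,-20,0],"twist":-0.05},{"translation":[10,-20,0],"twist":-0.05},{"translation":[10,-20,0],"twist":-0.05},{"translation":[10,-20,0],"twist":-0.05},{"translation":[10,-20,0],"twist":-0.05},{"translation":[5,-20,0],"twist":-0.05},{"translation":[0,-20,0],"twist":-0.05},{"translation":[0,-20,0],"twist":-0.05},{"translation":[0,-20,0],"twist":-0.02},{"translation":[0,-20,0],"twist":0},{"translation":[0,-10,0],"twist":0},{"translation":[0,0,0],"twist":0},{"translation":[0,0,0],"twist":0},{"translation":[0,0,0],"twist":0}], "grip": 1}}

```text
time: 39.55
ee_pos: [0.6026, -0.1393, 0.2247]
eef_rot: [-0.698, 0.109, -0.109, 0.699]
ft_force: [-0.1, -0.1, 0.0]
width: 0.0005
```

Run:
```python
from h import *
c=camera("top");d=camera("side");crop(d,260,130,430,350,2.7,"s19.png");crop(c,200,180,430,305,3.4,"t19.png")
M,s=jaw();a=np.arctan2(M[1,0],M[0,0]);print(s["ee_pos"],a,s["width"],s["ft_force"])
```

```text
[ 0.60261237 -0.13957894  0.22468611] -0.3103713307889324 0.0003415127647931136 [ 0.06731749 -0.29440866 -1.06175584]
```

View pics/s19.png

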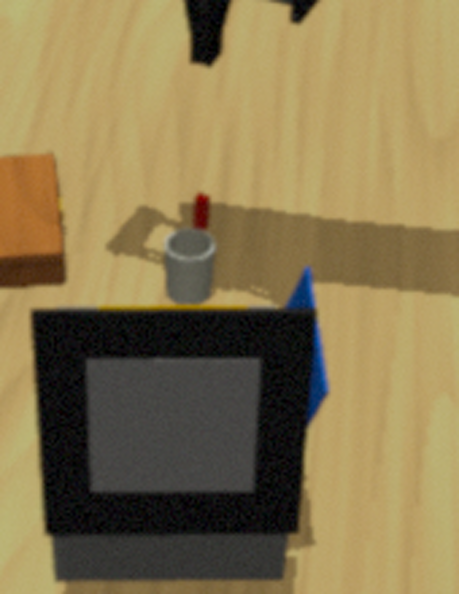

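View pics/t19.png

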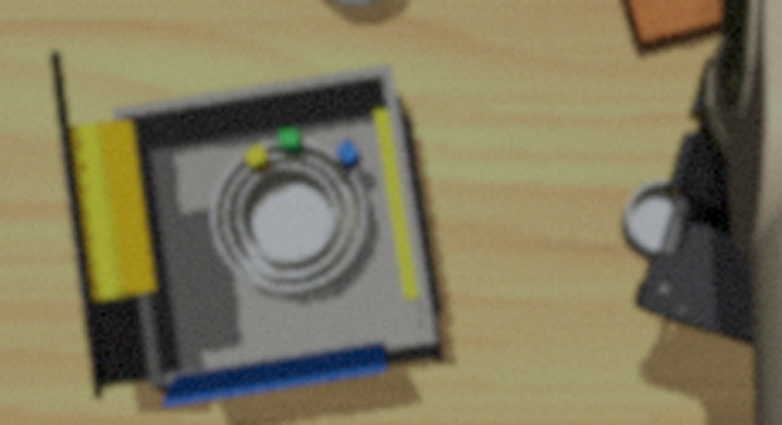

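{"name": "jog_arm", "arguments": {"commands": [{"translation":[-1,-1,-40],"twist":0},{"translation":[0,0,-40],"twist":0},{"translation":[0,0,-30],"twist":0},{"translation":[0,0,0],"twist":0},{"translation":[0,0,0],"twist":0}], "grip": 0.6}}

```text
time: 40.15
ee_pos: [0.6018, -0.1412, 0.1154]
eef_rot: [-0.698, 0.11, -0.11, 0.699]
ft_force: [-0.6, -0.3, 0.4]
width: 0.0307
```

Run:
```python
from h import *
d=camera("side");crop(d,270,110,400,240,4,"s20.png")
M,s=jaw();a=np.arctan2(M[1,0],M[0,0]);print(s["ee_pos"],a,s["width"],s["ft_force"])
```

```text
[ 0.6025627  -0.1414341   0.11650572] -0.3114708376384474 0.03246889597782384 [-0.42493509  0.21415757  0.27919198]
```

View pics/s20.png

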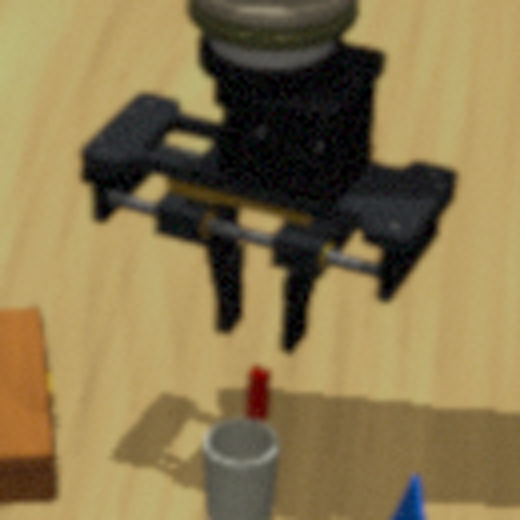

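{"name": "jog_arm", "arguments": {"commands": [{"translation":[0,0,-20],"twist":0},{"translation":[0,0,-20],"twist":0},{"translation":[0,0,-10],"twist":0},{"translation":[0,0,0],"twist":0},{"translation":[0,0,0],"twist":0}]}}

```text
time: 40.7
ee_pos: [0.6024, -0.1418, 0.0661]
eef_rot: [0.699, -0.109, 0.111, -0.699]
ft_force: [-0.0, 0.4, 0.0]
width: 0.0345
```

{"name": "jog_arm", "arguments": {"commands": [{"translation":[0,0,0],"twist":0},{"translation":[0,0,0],"twist":0},{"translation":[0,0,0],"twist":0},{"translation":[0,0,0],"twist":0},{"translation":[0,0,0],"twist":0}], "grip": 1}}

```text
time: 41.2
ee_pos: [0.6016, -0.1419, 0.0648]
eef_rot: [0.699, -0.11, 0.11, -0.698]
ft_force: [0.1, -1.2, 1.2]
width: 0.0119
```

{"name": "jog_arm", "arguments": {"commands": [{"translation":[0,0,20],"twist":0},{"translation":[0,0,40],"twist":0},{"translation":[0,0,40],"twist":0},{"translation":[0,0,40],"twist":0},{"translation":[0,0,5],"twist":0},{"translation":[0,0,0],"twist":0}]}}

```text
time: 41.8
ee_pos: [0.6021, -0.1418, 0.2107]
eef_rot: [0.699, -0.109, 0.111, -0.698]
ft_force: [0.4, -0.3, -1.9]
width: 0.0118
```

Run:
```python
from h import *
d=camera("side");crop(d,270,60,400,240,3.3,"s21.png")
M,s=jaw();a=np.arctan2(M[1,0],M[0,0]);print(s["ee_pos"],a,s["width"],s["ft_force"])
th=-1.058;t=np.array([.610,.1055])+.0245*np.array([np.cos(th),np.sin(th)]);print(t,(t-s["ee_pos"][:2])*1e3,th+np.pi/2-a)
```

```text
[ 0.6012511  -0.14181662  0.20903688] -0.3120688660023934 0.0117313672327675 [ 0.55118498  0.33322895 -0.99705262]
[0.62202009 0.08415129] [ 20.76898659 225.96790458] 0.8248651927972899
```

View pics/s21.png

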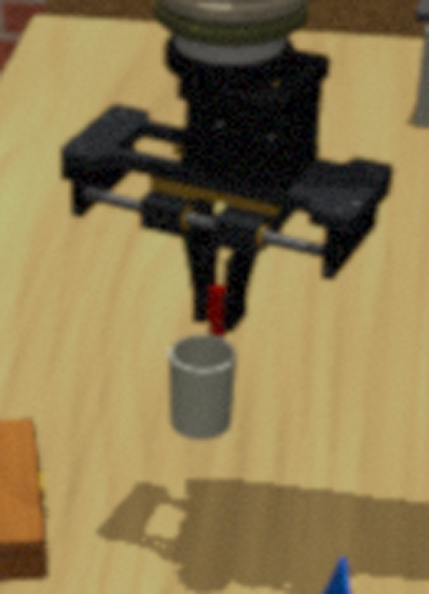

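{"name": "jog_arm", "arguments": {"commands": [{"translation":[2,20,0],"twist":0.08},{"translation":[2,20,0],"twist":0.08},{"translation":[2,20,0],"twist":0.08},{"translation":[2,20,0],"twist":0.08},{"translation":[2,20,0],"twist":0.08},{"translation":[2,20,0],"twist":0.08},{"translation":[2,25,0],"twist":0.08},{"translation":[2,25,0],"twist":0.08},{"translation":[2,25,0],"twist":0.08},{"translation":[2,20,0],"twist":0.08},{"translation":[1,11,0],"twist":0.025},{"translation":[0,0,0],"twist":0},{"translation":[0,0,0],"twist":0},{"translation":[0,0,0],"twist":0}]}}

```text
time: 43.25
ee_pos: [0.6226, 0.0825, 0.2092]
eef_rot: [0.684, 0.178, -0.179, -0.684]
ft_force: [-0.3, 0.1, -1.0]
width: 0.0117
```

Run:
```python
from h import *
d=camera("side");crop(d,230,80,450,280,3.3,"s22.png")
M,s=jaw();a=np.arctan2(M[1,0],M[0,0]);print(s["ee_pos"],a,s["width"],s["ft_force"])
b=a-np.pi/2;print("ctr", s["ee_pos"][:2]-.0245*np.array([np.cos(b),np.sin(b)]))
```

```text
[0.62259587 0.08264426 0.20934258] 0.5101996938764727 0.011423384256452831 [ 0.09408838 -0.67431996 -0.99092471]
ctr [0.61063125 0.10402411]
```

View pics/s22.png

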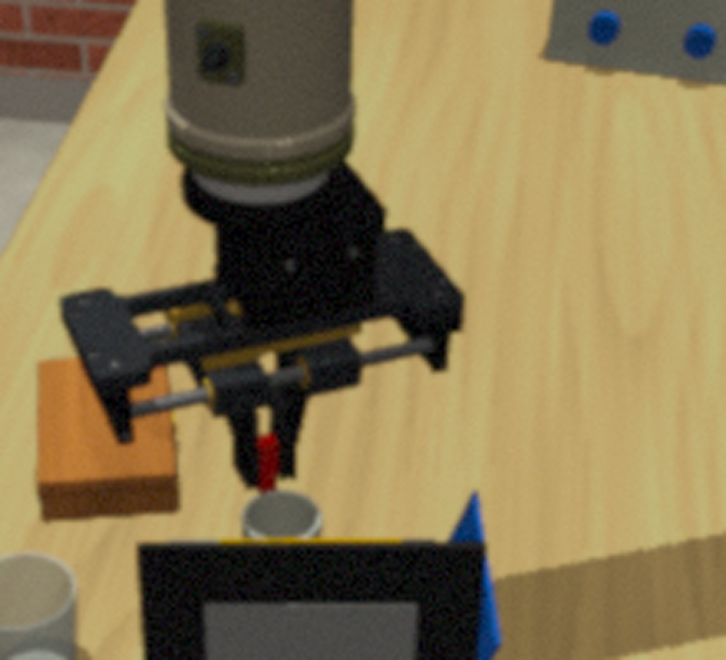

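{"name": "jog_arm", "arguments": {"commands": [{"translation":[0,1,-20],"twist":0},{"translation":[0,0,-20],"twist":0},{"translation":[0,0,-20],"twist":0},{"translation":[0,0,-9],"twist":0},{"translation":[0,0,0],"twist":0},{"translation":[0,0,0],"twist":0}]}}

```text
time: 43.9
ee_pos: [0.6229, 0.085, 0.1414]
eef_rot: [0.684, 0.179, -0.179, -0.684]
ft_force: [0.0, 0.3, 0.2]
width: 0.0116
```

{"name": "jog_arm", "arguments": {"commands": [{"translation":[0,0,-8],"twist":0},{"translation":[0,0,-8],"twist":0},{"translation":[0,0,-8],"twist":0},{"translation":[0,0,0],"twist":0}]}}

```text
time: 44.3
ee_pos: [0.6217, 0.085, 0.115]
eef_rot: [-0.684, -0.179, 0.18, 0.684]
ft_force: [0.1, 0.2, -0.6]
width: 0.0119
```

{"name": "jog_arm", "arguments": {"commands": [{"translation":[0,0,-8],"twist":0},{"translation":[0,0,-8],"twist":0},{"translation":[0,0,-6],"twist":0},{"translation":[0,0,0],"twist":0}]}}

```text
time: 44.7
ee_pos: [0.6219, 0.0851, 0.0933]
eef_rot: [-0.684, -0.179, 0.18, 0.684]
ft_force: [0.1, -0.8, -0.7]
width: 0.0118
```

{"name": "jog_arm", "arguments": {"commands": [{"translation":[0,0,-4],"twist":0},{"translation":[0,0,-3],"twist":0},{"translation":[0,0,-2],"twist":0},{"translation":[0,0,-1],"twist":0},{"translation":[0,0,0],"twist":0}]}}

```text
time: 45.2
ee_pos: [0.6225, 0.0852, 0.0845]
eef_rot: [-0.684, -0.179, 0.179, 0.684]
ft_force: [0.0, -0.8, -1.5]
width: 0.0117
```

{"name": "jog_arm", "arguments": {"commands": [{"translation":[0,0,-1],"twist":0},{"translation":[0,0,-1],"twist":0},{"translation":[0,0,0],"twist":0}]}}

```text
time: 45.5
ee_pos: [0.6224, 0.0852, 0.0825]
eef_rot: [-0.684, -0.179, 0.179, 0.684]
ft_force: [-0.3, -0.2, -1.4]
width: 0.0119
```

{"name": "jog_arm", "arguments": {"commands": [{"translation":[0,0,-1],"twist":0},{"translation":[0,0,-1],"twist":0},{"translation":[0,0,0],"twist":0}]}}

```text
time: 45.8
ee_pos: [0.6228, 0.0852, 0.0813]
eef_rot: [0.684, 0.18, -0.179, -0.684]
ft_force: [-1.5, -0.7, 5.0]
width: 0.0115
```

{"name": "jog_arm", "arguments": {"commands": [{"translation":[0,0,0],"twist":0},{"translation":[0,0,0],"twist":0},{"translation":[0,0,0],"twist":0},{"translation":[0,0,8],"twist":0},{"translation":[0,0,15],"twist":0},{"translation":[0,0,30],"twist":0},{"translation":[0,0,40],"twist":0},{"translation":[0,0,40],"twist":0},{"translation":[0,0,20],"twist":0}], "grip": 0.77}}

```text
time: 46.7
ee_pos: [0.6235, 0.086, 0.2391]
eef_rot: [0.684, 0.182, -0.178, -0.684]
ft_force: [0.9, -0.1, -1.1]
width: 0.0201
```

Run:
```python
from h import *
M,s=jaw();a=np.arctan2(M[1,0],M[0,0]);print(s["ee_pos"],a,s["width"],s["ft_force"],w2c(s["ee_pos"]))
for p in((-150,-20),(-130,-20)): print(p,c2w(*p))
```

```text
[0.62350211 0.08604029 0.23907399] 0.5133994573217247 0.02007911447239242 [ 0.90188995 -0.12637525 -1.11287665] [ 23.10560701 -27.60242808]
(-150, -20) [0.451478   0.06527848]
(-130, -20) [0.47120964 0.0685438 ]
```

{"name": "jog_arm", "arguments": {"commands": [{"translation":[-20,-1,0],"twist":-0.05},{"translation":[-20,-1,0],"twist":-0.05},{"translation":[-20,-1,0],"twist":-0.05},{"translation":[-20,-1,0],"twist":-0.05},{"translation":[-20,-1,0],"twist":-0.05},{"translation":[-20,-1,0],"twist":-0.05},{"translation":[-20,-1,0],"twist":-0.05},{"translation":[-19,-1,0],"twist":0},{"translation":[0,0,0],"twist":0},{"translation":[0,0,0],"twist":0},{"translation":[0,0,-20],"twist":0},{"translation":[0,0,-30],"twist":0},{"translation":[0,0,-25],"twist":0},{"translation":[0,0,0],"twist":0},{"translation":[0,0,0],"twist":0}], "grip": 1}}

```text
time: 48.2
ee_pos: [0.464, 0.0776, 0.1593]
eef_rot: [-0.704, -0.058, 0.058, 0.705]
ft_force: [-0.3, 0.4, 0.6]
width: 0.0003
```

Run:
```python
from h import *
c=camera("top");d=camera("side");crop(d,230,100,450,300,3.4,"s23.png");crop(c,200,180,340,305,5,"t23.png")
M,s=jaw();a=np.arctan2(M[1,0],M[0,0]);print(s["ee_pos"],a,s["width"],s["ft_force"],w2c(s["ee_pos"]))
```

```text
[0.46457465 0.07759179 0.16010834] 0.16313243291320265 0.00031076897576966863 [-0.57849369 -0.79971615  0.25698666] [-135.06873916   -9.99014961]
```

View pics/s23.png

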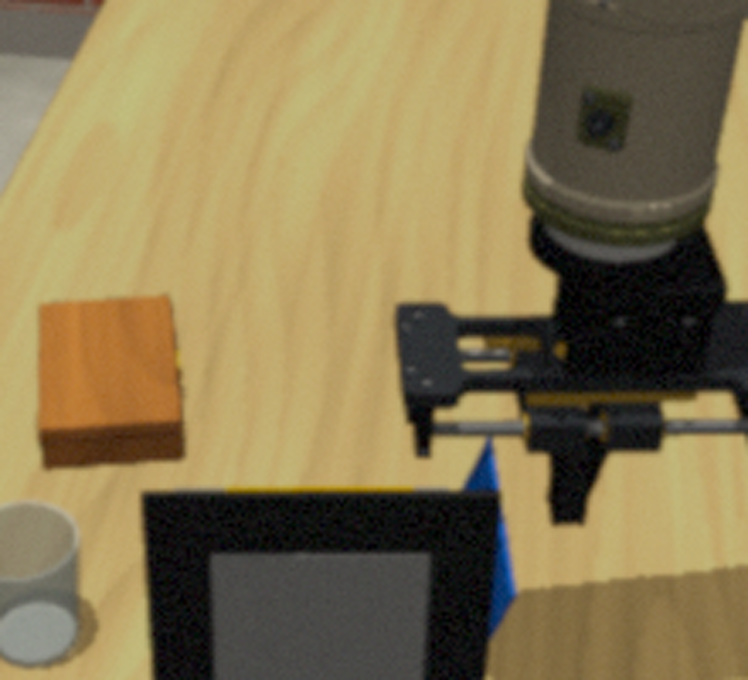

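View pics/t23.png

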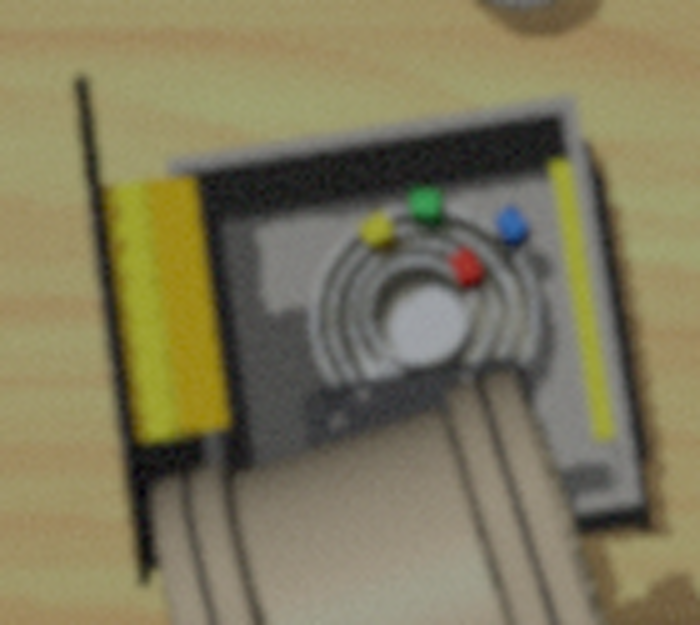

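{"name": "jog_arm", "arguments": {"commands": [{"translation":[13,2,0],"twist":0},{"translation":[12,2,0],"twist":0},{"translation":[9,1,1],"twist":0},{"translation":[9,2,1],"twist":0},{"translation":[8,1,-2],"twist":0},{"translation":[8,1,-2],"twist":0},{"translation":[0,0,0],"twist":0}]}}

```text
time: 49.0
ee_pos: [0.5231, 0.0864, 0.1561]
eef_rot: [-0.705, -0.057, 0.058, 0.705]
ft_force: [-0.4, -0.5, -0.8]
width: 0.0007
```

{"name": "jog_arm", "arguments": {"commands": [{"translation":[8,2,-2],"twist":0},{"translation":[8,1,-6],"twist":0},{"translation":[8,1,-8],"twist":0},{"translation":[0,0,0],"twist":0}]}}

```text
time: 49.4
ee_pos: [0.5467, 0.0901, 0.139]
eef_rot: [-0.705, -0.057, 0.058, 0.705]
ft_force: [0.2, -0.2, -0.2]
width: 0.0003
```

Run:
```python
from h import *
d=camera("side");crop(d,230,130,450,330,3.4,"s24.png")
M,s=jaw();a=np.arctan2(M[1,0],M[0,0]);print(s["ee_pos"],a,s["width"],s["ft_force"],w2c(s["ee_pos"]))
```

```text
[0.54637889 0.09028967 0.13956965] 0.1630917369500622 0.0005777075638923534 [-0.50164182 -0.05239544  0.22040308] [-52.2890057  -10.81847918]
```

View pics/s24.png

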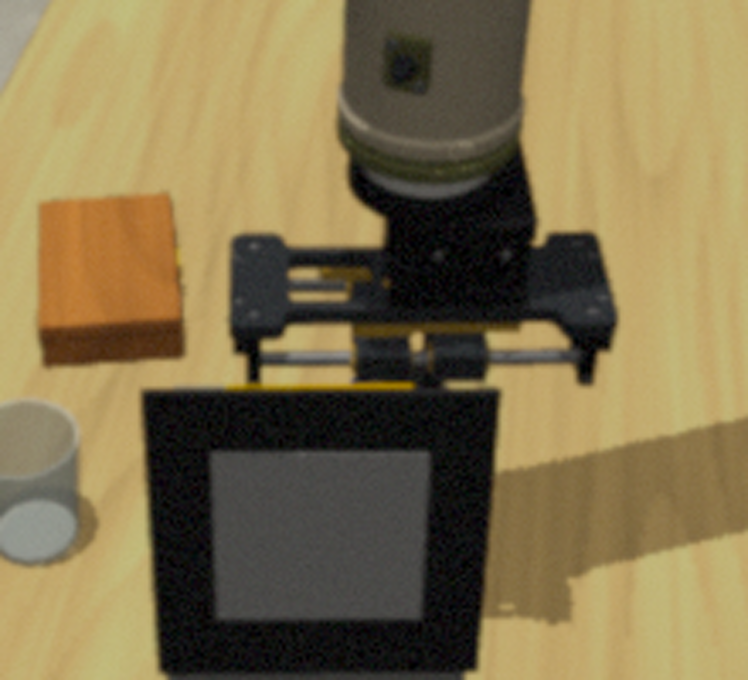

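{"name": "jog_arm", "arguments": {"commands": [{"translation":[5,1,-8],"twist":0},{"translation":[3,0,-6],"twist":0},{"translation":[0,0,-4],"twist":0},{"translation":[0,0,0],"twist":0}]}}

```text
time: 49.85
ee_pos: [0.5541, 0.0911, 0.1218]
eef_rot: [-0.705, -0.057, 0.058, 0.705]
ft_force: [0.5, 0.3, 0.8]
width: 0.0006
```

{"name": "jog_arm", "arguments": {"commands": [{"translation":[0,0,-2],"twist":0},{"translation":[0,0,-1],"twist":0},{"translation":[0,0,0],"twist":0}]}}

```text
time: 50.15
ee_pos: [0.5545, 0.0913, 0.12]
eef_rot: [0.705, 0.058, -0.057, -0.705]
ft_force: [-0.8, -0.3, 2.3]
width: 0.0006
```

{"name": "jog_arm", "arguments": {"commands": [{"translation":[0,0,-1],"twist":0},{"translation":[0,0,0],"twist":0},{"translation":[0,0,0],"twist":0}]}}

```text
time: 50.45
ee_pos: [0.5546, 0.0913, 0.1198]
eef_rot: [0.705, 0.058, -0.057, -0.705]
ft_force: [-4.7, -1.5, 11.5]
width: 0.0004
```

{"name": "jog_arm", "arguments": {"commands": [{"translation":[0,0,20],"twist":0},{"translation":[0,0,40],"twist":0},{"translation":[0,0,40],"twist":0},{"translation":[0,0,40],"twist":0},{"translation":[0,0,40],"twist":0},{"translation":[0,0,15],"twist":0},{"translation":[0,0,0],"twist":0},{"translation":[0,-20,0],"twist":0},{"translation":[0,-40,0],"twist":0},{"translation":[0,-50,0],"twist":0},{"translation":[0,-50,0],"twist":0},{"translation":[0,-50,0],"twist":0},{"translation":[0,0,0],"twist":0}]}}

```text
time: 51.75
ee_pos: [0.553, -0.1277, 0.3109]
eef_rot: [0.706, 0.052, -0.055, -0.704]
ft_force: [-0.2, -0.0, -0.4]
width: 0.0004
```

Run:
```python
from h import *
c=camera("top");d=camera("side");c=camera("top");crop(d,230,180,450,360,3.4,"s25.png");crop(c,200,180,340,305,5,"t25.png")
M,s=jaw();a=np.arctan2(M[1,0],M[0,0]);print(s["ee_pos"],a,s["width"],s["ft_force"],w2c(s["ee_pos"]),s["joint_positions"].round(2))
```

```text
[ 0.55412114 -0.11820171  0.31225584] 0.16310791884364723 0.00032622133319776156 [0.07346154 0.996602   0.74156475] [ -78.69016343 -217.77639743] [ 0.66  0.23 -0.63  1.44  0.13  1.52  0.2 ]
```

View pics/t25.png

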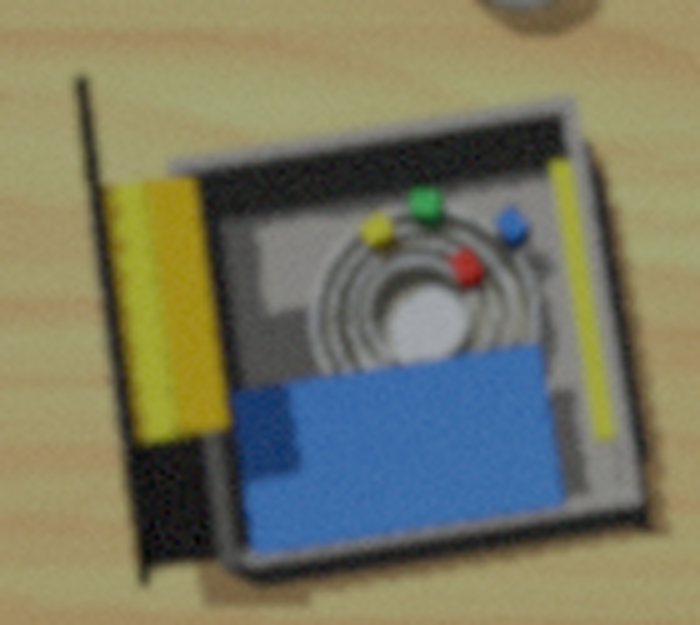

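View pics/s25.png

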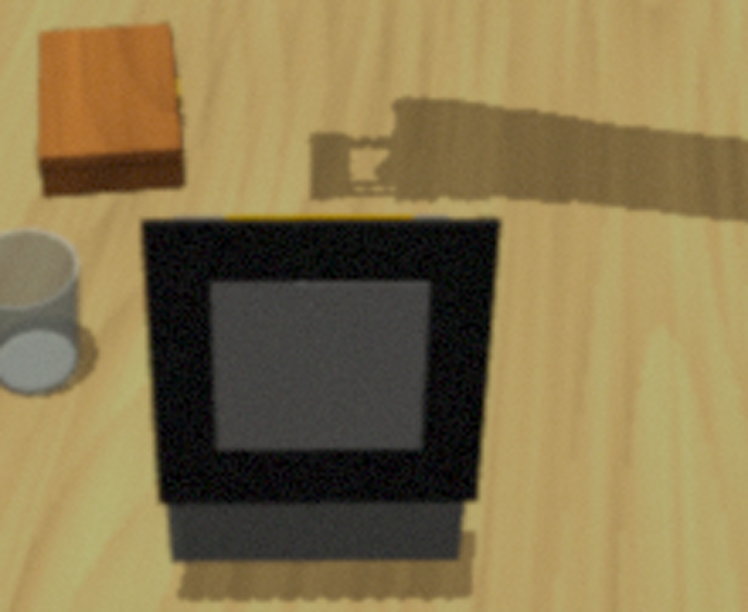

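{"name": "jog_arm", "arguments": {"commands": [{"translation":[2,35,0],"twist":0},{"translation":[2,35,0],"twist":0},{"translation":[2,35,0],"twist":0},{"translation":[2,35,0],"twist":0},{"translation":[2,35,0],"twist":0},{"translation":[2,35,0],"twist":0},{"translation":[2,35,0],"twist":0},{"translation":[2,35,0],"twist":0},{"translation":[2,35,0],"twist":0},{"translation":[3,45,0],"twist":0},{"translation":[0,8,0],"twist":0},{"translation":[0,0,0],"twist":0},{"translation":[0,0,0],"twist":0}]}}

```text
time: 53.2
ee_pos: [0.5752, 0.2492, 0.3133]
eef_rot: [0.705, 0.058, -0.058, -0.705]
ft_force: [-0.2, -0.5, 0.8]
width: 0.0005
```

Run:
```python
from h import *
d=camera("side");cv2.imwrite("pics/s26.png",d["img"][:,:,::-1])
M,s=jaw();a=np.arctan2(M[1,0],M[0,0]);print(s["ee_pos"],a,s["width"],s["ft_force"],w2c(s["ee_pos"]),s["joint_positions"].round(2))
```

```text
[0.57555801 0.24832069 0.31344893] 0.16227982000460062 0.0003401242661026924 [-0.34739089  0.30909525 -0.17092173] [  2.29965742 140.32814419] [ 0.08  0.41 -0.79  1.27  0.29  1.58 -0.5 ]
```

View pics/s26.png

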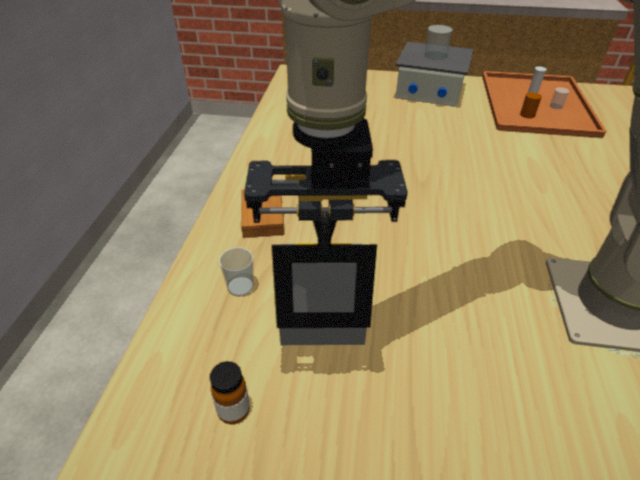

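{"name": "jog_arm", "arguments": {"commands": [{"translation":[0,0,-35],"twist":0},{"translation":[0,0,-35],"twist":0},{"translation":[0,0,-7],"twist":0},{"translation":[2,-12,0],"twist":0},{"translation":[2,-12,0],"twist":0},{"translation":[2,-12,0],"twist":0},{"translation":[0,0,0],"twist":0}]}}

```text
time: 53.95
ee_pos: [0.583, 0.2104, 0.2379]
eef_rot: [0.705, 0.057, -0.055, -0.705]
ft_force: [0.3, -1.0, -1.0]
width: 0.0006
```

Run:
```python
from h import *
d=camera("side");crop(d,230,130,450,330,3.4,"s27.png")
M,s=jaw();a=np.arctan2(M[1,0],M[0,0]);print(s["ee_pos"],a,s["width"],s["ft_force"],w2c(s["ee_pos"]))
```

```text
[0.58241359 0.21174345 0.23765821] 0.16037198923319237 0.00014345718858353263 [ 0.43297235  0.21535398 -0.45869293] [  3.09144008 103.12240439]
```

View pics/s27.png

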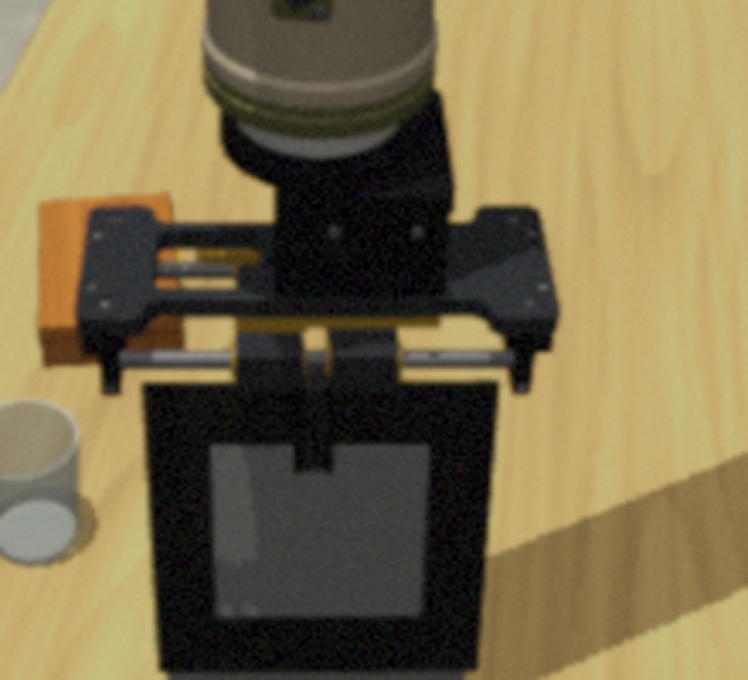

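{"name": "jog_arm", "arguments": {"commands": [{"translation":[2,-10,0],"twist":0},{"translation":[2,-10,0],"twist":0},{"translation":[1,-10,-1],"twist":0},{"translation":[2,-9,-2],"twist":0},{"translation":[1,-9,-3],"twist":0},{"translation":[2,-9,-3],"twist":0},{"translation":[0,0,0],"twist":0}]}}

```text
time: 54.7
ee_pos: [0.5918, 0.1541, 0.2268]
eef_rot: [0.705, 0.056, -0.057, -0.704]
ft_force: [0.7, -1.1, -0.1]
width: 0.0002
```

Run:
```python
from h import *
d=camera("side");crop(d,230,130,450,330,3.4,"s28.png")
M,s=jaw();a=np.arctan2(M[1,0],M[0,0]);print(s["ee_pos"],a,s["width"],s["ft_force"],w2c(s["ee_pos"]))
```

```text
[0.59158029 0.15516103 0.22708605] 0.16157477808037105 0.00047995415285535895 [ 0.13713222  0.55919941 -0.04644648] [ 2.89715932 45.80260064]
```

View pics/s28.png

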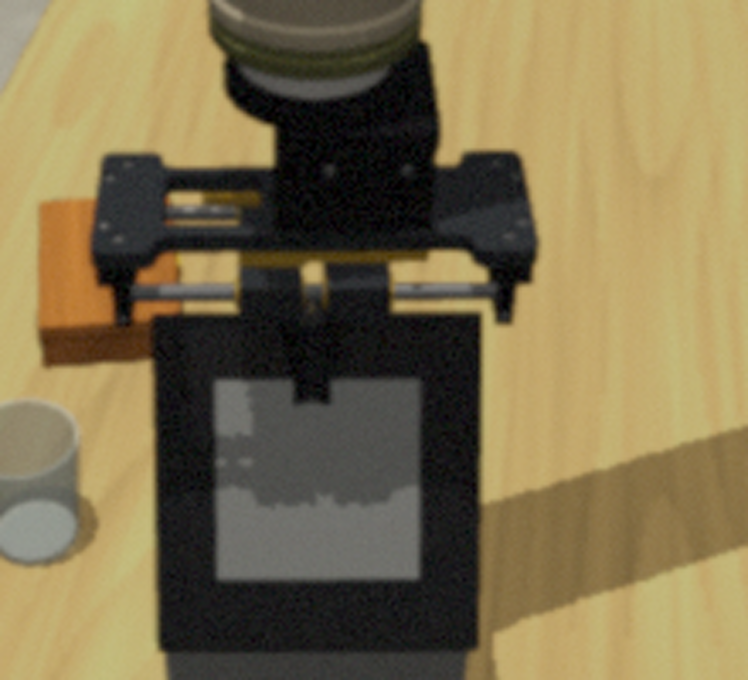

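{"name": "jog_arm", "arguments": {"commands": [{"translation":[1,-9,-3],"twist":0},{"translation":[2,-9,-3],"twist":0},{"translation":[1,-9,-4],"twist":0},{"translation":[1,-7,-5],"twist":0},{"translation":[1,-7,-6],"twist":0},{"translation":[1,-7,-6],"twist":0},{"translation":[0,0,0],"twist":0}]}}

```text
time: 55.45
ee_pos: [0.5983, 0.1065, 0.1993]
eef_rot: [0.705, 0.056, -0.057, -0.705]
ft_force: [-0.6, 0.7, -0.8]
width: 0.0002
```

{"name": "jog_arm", "arguments": {"commands": [{"translation":[1,-7,-7],"twist":0},{"translation":[1,-7,-7],"twist":0},{"translation":[1,-7,-8],"twist":0},{"translation":[0,0,0],"twist":0}]}}

```text
time: 55.85
ee_pos: [0.6011, 0.0854, 0.1769]
eef_rot: [0.705, 0.056, -0.058, -0.705]
ft_force: [-0.7, 0.5, -0.5]
width: 0.0004
```

Run:
```python
from h import *
d=camera("side");crop(d,230,130,450,330,3.4,"s29.png")
M,s=jaw();a=np.arctan2(M[1,0],M[0,0]);print(s["ee_pos"],a,s["width"],s["ft_force"],w2c(s["ee_pos"]))
```

```text
[0.60121939 0.0861873  0.17768187] 0.1617976015969885 0.00010942441143617625 [-1.6009322   0.06345509  0.25408708] [  1.14587458 -23.81938793]
```

View pics/s29.png

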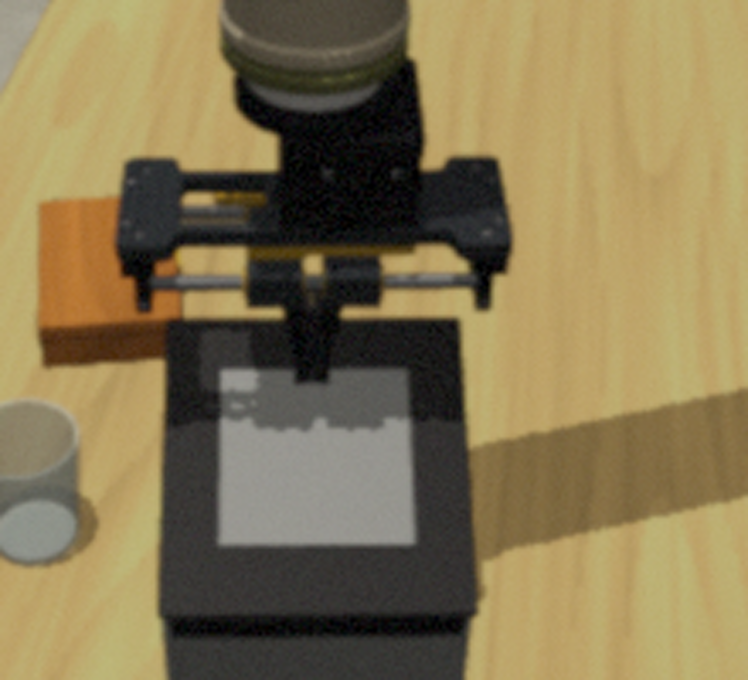

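{"name": "jog_arm", "arguments": {"commands": [{"translation":[1,-9,-7],"twist":0},{"translation":[2,-9,-7],"twist":0},{"translation":[1,-9,-7],"twist":0},{"translation":[1,-4,-8],"twist":0},{"translation":[1,-4,-8],"twist":0},{"translation":[0,-4,-6],"twist":0},{"translation":[0,0,0],"twist":0}]}}

```text
time: 56.6
ee_pos: [0.6073, 0.0482, 0.1348]
eef_rot: [-0.705, -0.058, 0.058, 0.705]
ft_force: [-0.2, -0.5, 0.2]
width: 0.0004
```

{"name": "jog_arm", "arguments": {"commands": [{"translation":[0,0,-3],"twist":0},{"translation":[0,0,-3],"twist":0},{"translation":[0,0,-2],"twist":0},{"translation":[0,0,0],"twist":0}]}}

```text
time: 57.0
ee_pos: [0.6076, 0.0478, 0.1273]
eef_rot: [0.705, 0.057, -0.057, -0.705]
ft_force: [-0.1, -1.2, 1.2]
width: 0.0005
```

{"name": "jog_arm", "arguments": {"commands": [{"translation":[0,0,-1],"twist":0},{"translation":[0,0,-1],"twist":0},{"translation":[0,0,0],"twist":0}]}}

```text
time: 57.3
ee_pos: [0.6074, 0.0483, 0.1253]
eef_rot: [-0.705, -0.058, 0.058, 0.705]
ft_force: [-0.2, -0.5, 1.2]
width: 0.0006
```

{"name": "jog_arm", "arguments": {"commands": [{"translation":[0,0,-1],"twist":0},{"translation":[0,0,-1],"twist":0},{"translation":[0,0,0],"twist":0}]}}

```text
time: 57.6
ee_pos: [0.6074, 0.0483, 0.1234]
eef_rot: [-0.705, -0.058, 0.058, 0.705]
ft_force: [1.1, -0.0, 0.7]
width: 0.0006
```

{"name": "jog_arm", "arguments": {"commands": [{"translation":[0,0,-1],"twist":0},{"translation":[0,0,0],"twist":0}]}}

```text
time: 57.8
ee_pos: [0.6075, 0.0482, 0.1225]
eef_rot: [-0.705, -0.058, 0.058, 0.705]
ft_force: [0.0, -0.1, 0.7]
width: 0.0003
```

{"name": "jog_arm", "arguments": {"commands": [{"translation":[0,0,-1],"twist":0},{"translation":[0,0,-1],"twist":0},{"translation":[0,0,0],"twist":0},{"translation":[0,0,0],"twist":0}]}}

```text
time: 58.2
ee_pos: [0.6076, 0.0483, 0.122]
eef_rot: [0.705, 0.058, -0.057, -0.705]
ft_force: [-4.4, -2.6, 12.5]
width: 0.0003
```

Run:
```python
from h import *
d=camera("side");crop(d,230,130,450,330,3.4,"s30.png")
M,s=jaw();a=np.arctan2(M[1,0],M[0,0]);print(s["ee_pos"],a,s["width"],s["ft_force"],w2c(s["ee_pos"]))
```

```text
[0.60762551 0.04830514 0.12197682] 0.16296999559445646 0.000152958584076828 [-4.32237722 -2.09318031 14.28635999] [  1.28117486 -62.23915478]
```

View pics/s30.png

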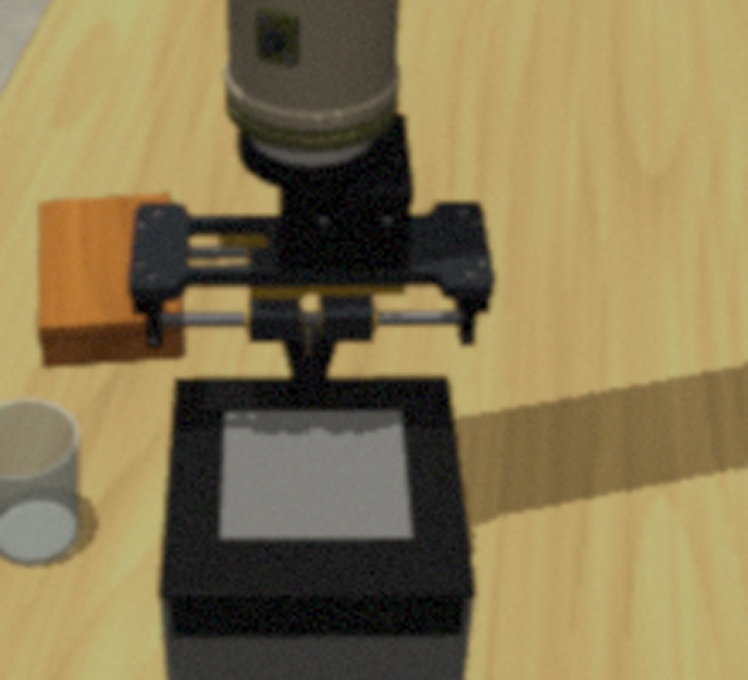

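{"name": "jog_arm", "arguments": {"commands": [{"translation":[0,0,4],"twist":0},{"translation":[0,0,6],"twist":0},{"translation":[0,0,15],"twist":0},{"translation":[0,0,30],"twist":0},{"translation":[0,0,40],"twist":0},{"translation":[0,0,40],"twist":0},{"translation":[0,-40,0],"twist":0},{"translation":[0,-50,0],"twist":0},{"translation":[0,-50,0],"twist":0},{"translation":[0,-50,0],"twist":0},{"translation":[0,-50,0],"twist":0},{"translation":[0,0,0],"twist":0},{"translation":[0,0,0],"twist":0}]}}

```text
time: 59.55
ee_pos: [0.6073, -0.1929, 0.2561]
eef_rot: [-0.705, -0.057, 0.057, 0.705]
ft_force: [-0.3, 1.1, 0.8]
width: 0.0001
```

Run:
```python
from h import *
c=camera("top");d=camera("side");c=camera("top");cv2.imwrite("pics/s31.png",d["img"][:,:,::-1]);cv2.imwrite("pics/t31.png",c["img"][:,:,::-1]);crop(d,230,200,430,360,4,"s31c.png")
M,s=jaw();print(s["time"],s["ee_pos"],s["ft_force"])
f=lambda q:O+np.array([*(c2w(*q[:2])-O[:2]),q[2]/1e3])
for a in(0,.03,.1):
    for xx in(-81,81):
        p=f((xx,85-168*np.cos(a)+31*np.sin(a),95+168*np.sin(a)+31*np.cos(a)));print(a,xx,((w2p(d,p)-[230,200])*4).round(1),w2p(c,p).round(1))
```

```text
59.7 [ 0.60787534 -0.18967251  0.25622406] [-0.10827653  0.08071796  0.39181794]
0 -81 [522.3 154.4] [328.8 279.1]
0 81 [197.  156.8] [315.  196.6]
0.03 -81 [523.2 148.2] [328.3 278.9]
0.03 81 [196.4 150.5] [314.4 196.1]
0.1 -81 [525.2 134.5] [326.7 278.6]
0.1 81 [194.9 136.8] [312.7 195. ]
```

View pics/s31c.png

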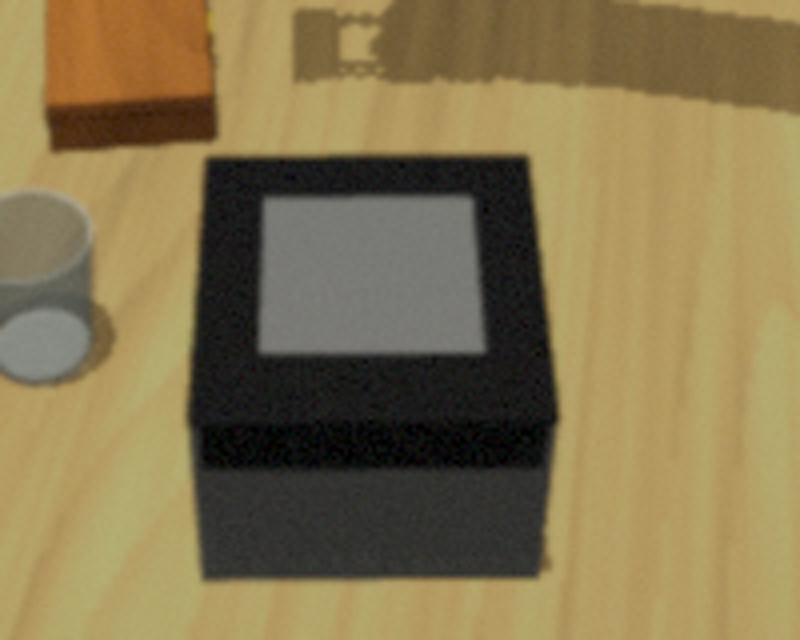

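View pics/t31.png

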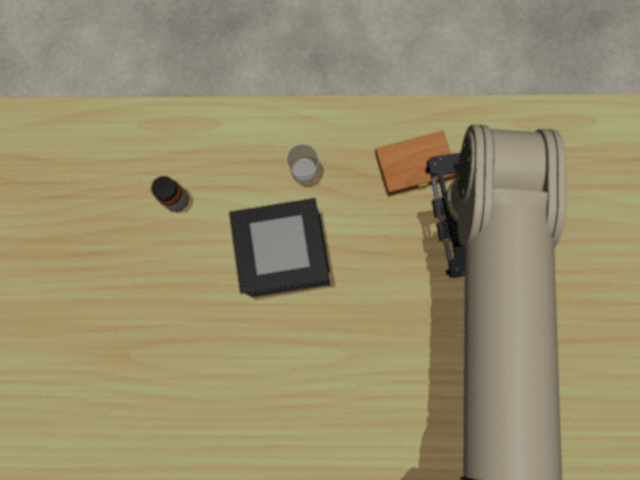

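{"name": "jog_arm", "arguments": {"commands": [{"translation":[0,0,0],"twist":0},{"translation":[0,0,0],"twist":0},{"translation":[0,0,0],"twist":0},{"translation":[0,0,0],"twist":0},{"translation":[0,0,0],"twist":0},{"translation":[0,0,0],"twist":0},{"translation":[0,0,0],"twist":0},{"translation":[0,0,0],"twist":0},{"translation":[0,0,0],"twist":0},{"translation":[0,0,0],"twist":0}]}}

```text
time: 60.7
ee_pos: [0.6075, -0.1918, 0.2556]
eef_rot: [-0.705, -0.058, 0.058, 0.705]
ft_force: [0.2, -0.8, -1.0]
width: 0.0002
```

Run:
```python
from h import *
d=camera("side");crop(d,230,200,430,360,4,"s32.png")
g=cv2.cvtColor(d["img"],cv2.COLOR_RGB2GRAY)
print([int(np.where(g[200:300,c]<60)[0][0]+200) for c in(285,300,340,358)])
print(close_job())
```

```text
[240, 240, 239, 239]
the job is handed in; nothing more can be done
None
```

View pics/s32.png

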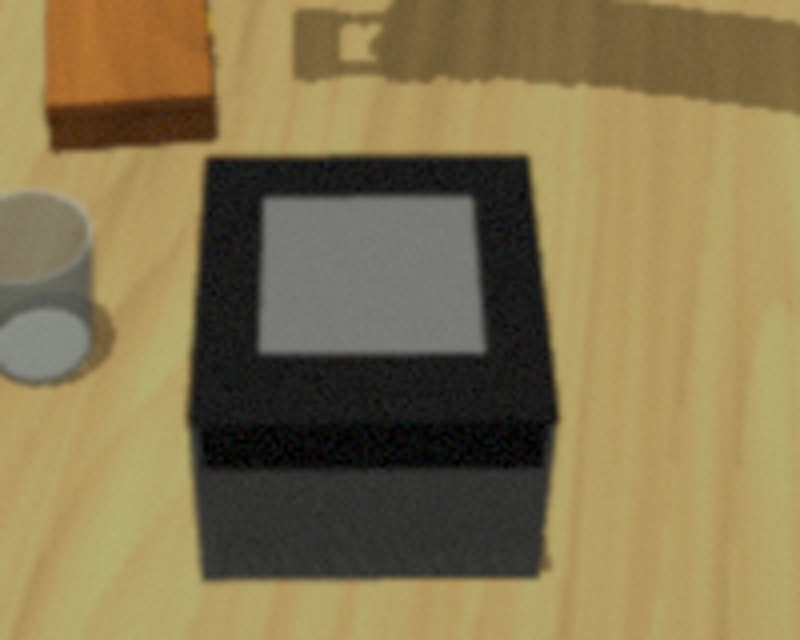

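The job is done and handed in at about 61 s of the 210 s allowed. All four cups stand nested in the case (blue, green, yellow, red from the outside in), the flap is folded in level, and the lid is latched shut.

- **Cups:** each touched down within 1 mm of its expected height. The last open view shows concentric rings with the four grips at separate angles. No cup was seen to be knocked aside.
- **Extra moves:** I set the red cup back on the bench once to take it by its other faces. I also tipped the flap a little further out to clear the gripper, before folding it in.
- **Flap:** pressed down until the fingertips stopped at 119.8 mm with 11.5 N. Level would be 119.5 mm.
- **Lid:** pressed to its hard stop with about 14 N and then released. In the side view two seconds later its free edge was still where angle 0 puts it, to within about 0.01 rad.
- **Other things:** the jar, slide box and beaker look unmoved in the last pictures, and the arm stood clear of everything.

One disagreement: in the case the camera and the arm differed by 3–4 mm in y. This was within the room the cups have. I did not see the latch click as a force peak. I judge it latched because the lid stayed down.

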